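# Put the full lens cases into dry storage

## Task

First switch the dry-storage bin's fan off by turning the black outer ring back to the green mark; then find out by weight which of the identical lens cases on the mat still hold a lens (there may be one or more), and lay those in the bin, lid up, leaving the empty ones lid up on the mat. Finally turn the outer ring on to the red mark, full speed. The small silver humidity dial inside the ring must keep its setting throughout, and the other things on the bench stay where they are.

Things in the scene. Friction and masses are not known exactly. Their poses are not given: they have to be found in the camera images.
- case1_mid (a point): one of three to five identical-looking closed lens cases (orange lid with a disc on it, black base), a box 100 mm long (own x) by 58 mm wide (own y) by 42 mm high, lid up on the green mat. Empty it weighs about 0.09 kg, with a lens in it about 0.40 kg (each up to 15 % more or less). This point is its centre, 21 mm above its underside; own z is up through the lid. None if this case is absent.
- case2_mid (a point): one of three to five identical-looking closed lens cases (orange lid with a disc on it, black base), a box 100 mm long (own x) by 58 mm wide (own y) by 42 mm high, lid up on the green mat. Empty it weighs about 0.09 kg, with a lens in it about 0.40 kg (each up to 15 % more or less). This point is its centre, 21 mm above its underside; own z is up through the lid. None if this case is absent.
- case3_mid (a point): one of three to five identical-looking closed lens cases (orange lid with a disc on it, black base), a box 100 mm long (own x) by 58 mm wide (own y) by 42 mm high, lid up on the green mat. Empty it weighs about 0.09 kg, with a lens in it about 0.40 kg (each up to 15 % more or less). This point is its centre, 21 mm above its underside; own z is up through the lid. None if this case is absent.
- case4_mid (a point): one of three to five identical-looking closed lens cases (orange lid with a disc on it, black base), a box 100 mm long (own x) by 58 mm wide (own y) by 42 mm high, lid up on the green mat. Empty it weighs about 0.09 kg, with a lens in it about 0.40 kg (each up to 15 % more or less). This point is its centre, 21 mm above its underside; own z is up through the lid. None if this case is absent.
- case5_mid (a point): one of three to five identical-looking closed lens cases (orange lid with a disc on it, black base), a box 100 mm long (own x) by 58 mm wide (own y) by 42 mm high, lid up on the green mat. Empty it weighs about 0.09 kg, with a lens in it about 0.40 kg (each up to 15 % more or less). This point is its centre, 21 mm above its underside; own z is up through the lid. None if this case is absent.
- mat: green mat, fixed, 270 mm (own x) by 450 mm (own y), 3 mm thick; origin at the centre of its underside. The cases start on it, with a small amber bottle of oil (36 mm across, 70 mm high) standing among them.
- bin: blue dry-storage bin, open-topped and fixed, outside 270 mm (own x) by 180 mm (own y) by 60 mm high, walls and floor 5 mm, on a grey foot 8 mm wider all round; inner floor 5 mm above the table. Origin at the centre of its underside. Bin and control unit change sides from start to start.
- unit: white control unit of the bin, fixed, 150 mm (own x) by 130 mm (own y), 60 mm high; origin at the centre of its underside. In the middle of its top are two concentric knobs with upright axes: black fan ring (outer) and, on top of it, silver humidity dial (inner). Under the ring a green mark (off) lies towards own +y, a red mark (full speed) 115 degrees clockwise from it seen from above.
- ring_mid (a point): centre of the black fan ring (outer knob), on its axis, half-way up: the ring is 58 mm across and 30 mm high, from 62 to 92 mm above the table; a white pointer line runs out along its top and down its side. Grip it across its diameter with the fingers either side of the inner dial.
- ring (a joint): angle of the fan ring, rad: 0 = white pointer at the green mark (off), 2.0 = at the red mark (full speed); grows clockwise seen from above. Stops at -0.35 and 2.8; light friction (0.05 N m), stays where it is left.
- dial_pointer (a point): point on the rim of the silver humidity dial (inner knob), at the end of its red pointer line, half-way up: the dial is 28 mm across and 20 mm high, from 92 to 112 mm above the table, 14 mm from the axis to this point. It turns very easily (0.01 N m).
- dial (a joint): angle of the humidity dial, rad, grows clockwise seen from above; starts anywhere between -1.2 and 1.2 and is to stay there.
- oil: amber oil bottle, 36 mm across, 70 mm high, standing among the cases on the mat; a bystander; origin at the centre of its underside
- weight1: black rubber weight, 64 mm across, 34 mm high; a bystander; origin at the centre of its underside
- weight2: black rubber weight, 64 mm across, 34 mm high; a bystander; origin at the centre of its underside
- cleaner: clear bottle with white cap, 52 mm across, 130 mm high; a bystander; origin at the centre of its underside
- dish: shallow glass dish, 90 mm across, 16 mm high; a bystander; origin at the centre of its underside
- slidebox: blue slide box, 70 by 90 by 34 mm; a bystander; origin at the centre of its underside
- brush: lens brush 150 mm long, lying; a bystander
Not all that is in view belongs to the job. Leave any yellow look-alike of the part that bears case2_mid alone. What is shaped like the part that bears case1_mid but yellow is not meant.

How it is judged:
On the way, in this order (a step that is already met when the one before it is completed fails the run):
1. the outer ring's pointer is at the green mark (within 10 degrees) (value of joint ring between -0.18 and 0.18 rad), for 0.3 s.
2. with the fan still off, every case that holds a lens (weight over 2 N) lies in the bin and every empty one (under 2 N) on the mat, lid up (all of step 1 and ((x of case1_mid in the frame of bin between -0.13 and 0.13 m and y of case1_mid in the frame of bin between -0.085 and 0.085 m and z of case1_mid in the frame of bin below 0.045 m and contact force between case1 and anything else above 2 N and angle between case1_mid's own z axis and vertical below 0.25 rad) or (x of case1_mid in the frame of mat between -0.135 and 0.135 m and y of case1_mid in the frame of mat between -0.225 and 0.225 m and z of case1_mid in the frame of mat below 0.035 m and contact force between case1 and anything else below 2 N and angle between case1_mid's own z axis and vertical below 0.2 rad)) and ((x of case2_mid in the frame of bin between -0.13 and 0.13 m and y of case2_mid in the frame of bin between -0.085 and 0.085 m and z of case2_mid in the frame of bin below 0.045 m and contact force between case2 and anything else above 2 N and angle between case2_mid's own z axis and vertical below 0.25 rad) or (x of case2_mid in the frame of mat between -0.135 and 0.135 m and y of case2_mid in the frame of mat between -0.225 and 0.225 m and z of case2_mid in the frame of mat below 0.035 m and contact force between case2 and anything else below 2 N and angle between case2_mid's own z axis and vertical below 0.2 rad)) and ((x of case3_mid in the frame of bin between -0.13 and 0.13 m and y of case3_mid in the frame of bin between -0.085 and 0.085 m and z of case3_mid in the frame of bin below 0.045 m and contact force between case3 and anything else above 2 N and angle between case3_mid's own z axis and vertical below 0.25 rad) or (x of case3_mid in the frame of mat between -0.135 and 0.135 m and y of case3_mid in the frame of mat between -0.225 and 0.225 m and z of case3_mid in the frame of mat below 0.035 m and contact force between case3 and anything else below 2 N and angle between case3_mid's own z axis and vertical below 0.2 rad)) and ((x of case4_mid in the frame of bin between -0.13 and 0.13 m and y of case4_mid in the frame of bin between -0.085 and 0.085 m and z of case4_mid in the frame of bin below 0.045 m and contact force between case4 and anything else above 2 N and angle between case4_mid's own z axis and vertical below 0.25 rad) or (x of case4_mid in the frame of mat between -0.135 and 0.135 m and y of case4_mid in the frame of mat between -0.225 and 0.225 m and z of case4_mid in the frame of mat below 0.035 m and contact force between case4 and anything else below 2 N and angle between case4_mid's own z axis and vertical below 0.2 rad)) and ((x of case5_mid in the frame of bin between -0.13 and 0.13 m and y of case5_mid in the frame of bin between -0.085 and 0.085 m and z of case5_mid in the frame of bin below 0.045 m and contact force between case5 and anything else above 2 N and angle between case5_mid's own z axis and vertical below 0.25 rad) or (x of case5_mid in the frame of mat between -0.135 and 0.135 m and y of case5_mid in the frame of mat between -0.225 and 0.225 m and z of case5_mid in the frame of mat below 0.035 m and contact force between case5 and anything else below 2 N and angle between case5_mid's own z axis and vertical below 0.2 rad))), for 0.3 s.
3. the outer ring's pointer is at the red mark (within 10 degrees) (value of joint ring between 1.82 and 2.18 rad), for 0.3 s.
At the end, for the whole second after the job is handed in: Every case with a lens lies inside the bin lid up (tilt under 0.25 rad), every empty case lies lid up on the mat with its centre over the mat, all at rest; the ring's pointer is within 0.18 rad of the red mark; the dial is where it started (pointer within 5 mm, about 20 degrees) (all of step 3 and ((x of case1_mid in the frame of bin between -0.13 and 0.13 m and y of case1_mid in the frame of bin between -0.085 and 0.085 m and z of case1_mid in the frame of bin below 0.045 m and contact force between case1 and anything else above 2 N and angle between case1_mid's own z axis and vertical below 0.25 rad) or (x of case1_mid in the frame of mat between -0.135 and 0.135 m and y of case1_mid in the frame of mat between -0.225 and 0.225 m and z of case1_mid in the frame of mat below 0.035 m and contact force between case1 and anything else below 2 N and angle between case1_mid's own z axis and vertical below 0.2 rad)) and ((x of case2_mid in the frame of bin between -0.13 and 0.13 m and y of case2_mid in the frame of bin between -0.085 and 0.085 m and z of case2_mid in the frame of bin below 0.045 m and contact force between case2 and anything else above 2 N and angle between case2_mid's own z axis and vertical below 0.25 rad) or (x of case2_mid in the frame of mat between -0.135 and 0.135 m and y of case2_mid in the frame of mat between -0.225 and 0.225 m and z of case2_mid in the frame of mat below 0.035 m and contact force between case2 and anything else below 2 N and angle between case2_mid's own z axis and vertical below 0.2 rad)) and ((x of case3_mid in the frame of bin between -0.13 and 0.13 m and y of case3_mid in the frame of bin between -0.085 and 0.085 m and z of case3_mid in the frame of bin below 0.045 m and contact force between case3 and anything else above 2 N and angle between case3_mid's own z axis and vertical below 0.25 rad) or (x of case3_mid in the frame of mat between -0.135 and 0.135 m and y of case3_mid in the frame of mat between -0.225 and 0.225 m and z of case3_mid in the frame of mat below 0.035 m and contact force between case3 and anything else below 2 N and angle between case3_mid's own z axis and vertical below 0.2 rad)) and ((x of case4_mid in the frame of bin between -0.13 and 0.13 m and y of case4_mid in the frame of bin between -0.085 and 0.085 m and z of case4_mid in the frame of bin below 0.045 m and contact force between case4 and anything else above 2 N and angle between case4_mid's own z axis and vertical below 0.25 rad) or (x of case4_mid in the frame of mat between -0.135 and 0.135 m and y of case4_mid in the frame of mat between -0.225 and 0.225 m and z of case4_mid in the frame of mat below 0.035 m and contact force between case4 and anything else below 2 N and angle between case4_mid's own z axis and vertical below 0.2 rad)) and ((x of case5_mid in the frame of bin between -0.13 and 0.13 m and y of case5_mid in the frame of bin between -0.085 and 0.085 m and z of case5_mid in the frame of bin below 0.045 m and contact force between case5 and anything else above 2 N and angle between case5_mid's own z axis and vertical below 0.25 rad) or (x of case5_mid in the frame of mat between -0.135 and 0.135 m and y of case5_mid in the frame of mat between -0.225 and 0.225 m and z of case5_mid in the frame of mat below 0.035 m and contact force between case5 and anything else below 2 N and angle between case5_mid's own z axis and vertical below 0.2 rad)) and distance of dial_pointer from where it was at the start of the episode below 0.005 m and linear speed of each of case1, case2, case3, case4, case5 below 0.02 m/s); the robot touches nothing.
It fails at once if the inner humidity dial is turned by more than about 20 degrees (pointer moved 5 mm) (distance of dial_pointer from where it was at the start of the episode above 0.005 m).
It fails at once if another thing on the bench is pushed more than 40 mm or knocked over (distance of any of oil, weight1, weight2, cleaner, dish, slidebox, brush from where it was at the start of the episode above 0.04 m or angle between any of oil, cleaner's own z axis and vertical above 0.5 rad).
Of case1, case3, case4, case5 only 2 to 4 are there at a start; the rules pass over those that are not, and their reading is None.
At some moment in a run one of case1, case2, case3, case4, case5 may be knocked a few centimetres aside while the robot is not near it.
Once in a run the grip may slacken for a moment while it holds something.
It also fails if it takes over 210 s, if anything falls off the work surface, if the arm or the gripper's body presses on something with over 40 N, if the wrist force passes 120 N, or if a joint passes its speed limit or range.

## Robot

A 6-joint arm with a two-finger parallel gripper is mounted at the origin on the work surface. World frame = base frame: x ahead of the robot, y to its left, z up, the work surface at z = 0. Lengths are in m, angles in rad, forces in N, time in s.
With the tool pointing down it reaches from about 0.325 to 0.775 m from the base axis. Payload 5.5 kg.
Tool frame: the origin (TCP) lies at the very end of the fingers, on their centre line; the grasp point (between the pads) lies 19 mm behind it; x points along the fingers, y is the direction in which the jaws open and shut, and the axes are right-handed (so a half turn about x gives the same grasp; the last joint's range is limited). The gripper opens to 85 mm and grips with 20 to 120 N. Pads are 22 mm wide; open, the fingers measure 114 mm over their backs; the gripper's body (76 mm by 85 mm) begins 54 mm behind the grasp point. The pads swing forward as they close: fully open they stand 13 mm farther back than shut.
Start: joints at [-1.178, 0.091, 1.231, -0, 1.82, -0.057], TCP at [0.261, -0.54, 0.231] pointing down, gripper open.
Joint ranges: [-2.87, 2.87], [-0.86, 2.18], [0.17, 2.46], [-1.51, 4.65], [0.06, 2.69], [-2.65, 2.65]. Speed limits (rad/s): [2.57, 2.57, 3.01, 3.14, 3.14, 3.14].

## Interface

Orientations are given as a unit quaternion [x, y, z, w].
In Python, from cell import * gives the robot as it stands.
- The arm moves only by the tool move_arm, never from a script. Its argument "deltas" is a list of rows, each a list of 5 numbers: the shift along the world's x, y, z in m, then the turn about the world's z in degrees, then the gripper's target within -1 to 1 (fully open at 1, half-way at 0, shut at -1). In form: [[tx, ty, tz, yaw, gripper], ...]. A call has 1 to 10 rows; each row is the pose to reach, as a shift and turn from the pose measured when the call began; what a row does not reach only later rows make up. A row lasts 1/10 s, in which the tool goes at most 50 mm and 8.59 degrees, less where a joint would pass 70% of its speed; a pose out of reach is approached as far as the arm can. A call with a gripper value outside its range is refused whole. The fingers move at their own pace and stop on an object; the grip force is fixed at half the most. Time passes only in rows, so rows that repeat a pose let the fingers close. It gives the time, the measured TCP pose, the force and the opening at its end, in the units of the state.
- state(): the state, without advancing time (a new reading comes with each control period).
- get_image(name): name is "scene" or "top" or "wrist"; returns the picture (420x560x3 uint8, red, green, blue); there is no depth.
- camera_model(name): a dict with "intrinsics" (3x3 intrinsics, pixels), "eye" and "orientation" of the camera in the world. Camera axes: x right, y up, looking along -z (the intrinsics and any distortion apply to the point x, -y, -z); pixel columns grow to the right and rows downward; lengths in m; the calibration is good to about 2 mm. A picture is of the moment at which its call begins: read the wrist's pose just before it. camera_model takes no time and is no camera call; for the wrist camera it gives the pose at the moment of the call.
- job_done(): hands the job in, once; it reports no verdict.
Trained networks look in the newest picture that a camera, given by its name, has taken for a name from the list of things; names that differ only in an ending like _2 or _b are one class to them, and where a whole thing is asked for, a point or a joint stands for the part that bears it (a point fixed in the world has none). Each returns a list of dicts, best first, with "confidence" (0 to 1); they miss things now and then, are a little off and sometimes report something else, mostly with a low value. They report only what shows in the picture. A call takes as long as a camera call. They do not tell look-alikes from the thing itself.
- trace(camera, thing): "pixels" (420x560 bool, what is visible of it) and "box" ([left, top, width, height] in pixels, round what is visible of it).
The state is a dict: "time": time; "qpos": joint angles; "qd": joint speeds; "joint_torque": joint torques, N m; "eef_pos": TCP position; "tool_rot": TCP orientation; "contact_force": force on the tool from outside, world axes, zero at the start; "torque": the same for the moment, N m; "gripper_width": finger opening in m.
Only numpy, scipy, OpenCV 4.12 (cv2) and the standard library are available. Lean on these libraries where they do the work, as an engineer would, in place of code of your own. Each camera call takes 0.05 s, during which the arm holds its last target.

## Working session

There is one attempt and no reset: what is moved stays moved. The work goes in short steps, Python scripts to look and compute and a tool call to move; the robot and the scene stay as the last step left them, time stands still between calls to the robot, and variables do not carry over. Pictures are saved under pics/ and viewed, and the job is handed in when it is done.

Besides the shell and the picture viewer there is one more tool, called after ">>>" by a JSON object that holds its "method" and its "body". move_arm: Moves the arm, as the interface text tells. Its arguments: {"type":"object","properties":{"deltas":{"type":"array"}},"required":["deltas"]}

```bash
ls; mkdir -p pics; python3 - <<'E'
from cell import *
import cv2
for n in ["top","scene","wrist"]:
    im=get_image(n); cv2.imwrite(f"pics/{n}0.png",im[:,:,::-1])
    m=camera_model(n); print(n,m)
s=state(); print(s)
E
```

```text
pics
top {'intrinsics': array([[408.28247852,   0.        , 277.8141809 ],
       [  0.        , 408.28247852, 203.70051512],
       [  0.        ,   0.        ,   1.        ]]), 'eye': array([0.31391511, 0.01004717, 1.23941721]), 'orientation': array([-0.06205301,  0.05446261,  0.7138519 , -0.69541262])}
scene {'intrinsics': array([[393.82651634,   0.        , 282.46908513],
       [  0.        , 393.82651634, 209.49719022],
       [  0.        ,   0.        ,   1.        ]]), 'eye': array([ 1.1799969 , -0.37918621,  0.56152297]), 'orientation': array([0.42160996, 0.248742  , 0.44631188, 0.74911826])}
wrist {'intrinsics': array([[341.86470686,   0.        , 281.14409174],
       [  0.        , 341.86470686, 217.38632961],
       [  0.        ,   0.        ,   1.        ]]), 'eye': array([ 0.32522884, -0.5085063 ,  0.37211852]), 'orientation': array([-0.11899699,  0.0749464 , -0.5260709 ,  0.83873247])}
{'time': 0.15, 'qpos': array([-1.17770661e+00,  9.17257902e-02,  1.23162885e+00,  1.12942668e-05,
        1.81979231e+00, -5.66993032e-02]), 'qd': array([ 1.67849734e-04, -3.41960672e-03, -4.91507373e-03, -6.72118029e-04,
       -2.32031582e-05, -6.37527721e-04]), 'joint_torque': array([ 1.99143629e-03, -4.59371674e+01, -4.18526244e+01, -2.50515802e-05,
        9.50999296e-03, -1.67496779e-05]), 'eef_pos': array([ 0.26078564, -0.54012495,  0.23037568]), 'tool_rot': array([-0.68921156, -0.15823064,  0.68938791, -0.1571458 ]), 'contact_force': array([ 0.42078024, -0.1807499 ,  0.30186835]), 'torque': array([-0.02006245, -0.02844633,  0.02501107]), 'gripper_width': 0.08536245233054332}
```

View pics/top0.png

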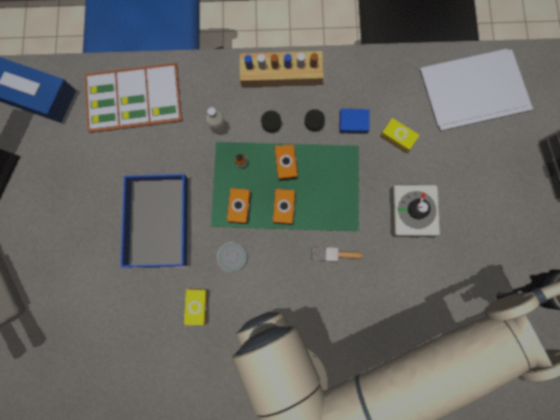

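View pics/scene0.png

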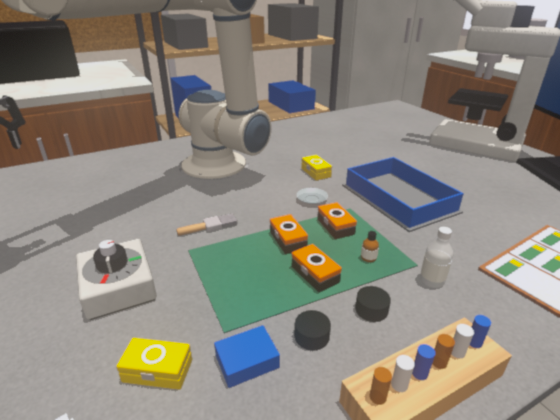

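View pics/wrist0.png

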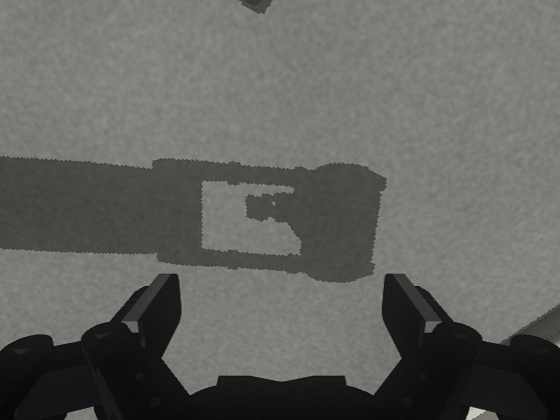

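The top view shows three orange cases at px (238,205), (284,206) and (286,161). The two yellow look-alikes at (195,307) and (400,134) are not meant. The unit is at (417,210), the bin at (154,221) and the oil bottle at (240,160). Next I'll write helpers and measure.

```bash
cat > h.py <<'E'
from cell import *
import numpy as np, cv2
from scipy.spatial.transform import Rotation as R
def ray(m,uv):
    K=m["intrinsics"]; p=np.linalg.inv(K)@np.array([uv[0],uv[1],1.]); d=np.array([p[0],-p[1],-1.0])
    return R.from_quat(m["orientation"]).apply(d)
def back(m,uv,z):
    d=ray(m,uv); e=np.array(m["eye"]); return e+d*(z-e[2])/d[2]
def proj(m,P):
    p=R.from_quat(m["orientation"]).inv().apply(np.atleast_2d(P)-m["eye"])
    q=np.stack([p[:,0],-p[:,1],-p[:,2]],1)@m["intrinsics"].T
    return q[:,:2]/q[:,2:]
def yaw():
    s=state(); M=R.from_quat(s["tool_rot"]).as_matrix(); y=M[:,1]; return np.degrees(np.arctan2(y[1],y[0])), M
def save(im,n,crop=None,f=1):
    if crop: l,t,w,h=crop; im=im[t:t+h,l:l+w]
    im=cv2.resize(im,None,fx=f,fy=f,interpolation=cv2.INTER_CUBIC); cv2.imwrite("pics/"+n+".png",im[:,:,::-1])
E
python3 - <<'E'
from h import *
im=get_image("top"); m=camera_model("top")
save(im,"unit0",(380,170,80,80),7)
for t,z in [("case1_mid",.045),("mat",.003),("bin",.06),("unit",.06),("ring_mid",.092),("dial_pointer",.112),("oil",.07)]:
    for r in trace("top",t):
        px=r["pixels"].astype(np.uint8)
        if px.sum()<5: continue
        rect=cv2.minAreaRect(np.argwhere(px)[:,::-1].astype(np.float32)); c=rect[0]
        bx=[back(m,q,z)[:2].round(3).tolist() for q in cv2.boxPoints(rect)]
        print(t,round(r["confidence"],2),r["box"],np.round(c,1),np.round(back(m,c,z),3),bx if t!="oil" else "")
print(yaw())
E
```

```text
case1_mid 0.91 [381.0, 119.7, 39.6, 32.1] [398.4 135.1] [ 0.714 -0.351  0.045] [[0.714, -0.29], [0.774, -0.331], [0.714, -0.412], [0.656, -0.372]]
case1_mid 0.64 [277.1, 145.8, 20.6, 38.4] [285.4 162.1] [ 0.64  -0.006  0.045] [[0.691, 0.028], [0.696, -0.031], [0.589, -0.039], [0.584, 0.019]]
mat 0.64 [209.4, 143.9, 149.3, 83.7] [285.1 185.7] [ 0.576 -0.003  0.003] [[0.456, 0.228], [0.727, 0.22], [0.699, -0.241], [0.43, -0.217]]
bin 0.92 [122.7, 173.8, 71.0, 93.9] [155.6 221.2] [0.468 0.378 0.06 ] [[0.334, 0.478], [0.62, 0.482], [0.608, 0.274], [0.323, 0.279]]
unit 0.61 [390.4, 184.4, 46.6, 56.7] [414.2 210.2] [ 0.48  -0.376  0.06 ] [[0.559, -0.306], [0.56, -0.453], [0.404, -0.444], [0.403, -0.3]]
unit 0.35 [403.7, 197.7, 26.2, 19.3] [418. 208.] [ 0.487 -0.387  0.06 ] [[0.517, -0.358], [0.515, -0.422], [0.456, -0.417], [0.458, -0.353]]
ring_mid 0.68 [402.8, 197.7, 26.6, 20.4] [418.6 207.8] [ 0.483 -0.378  0.092] [[0.463, -0.339], [0.52, -0.358], [0.502, -0.418], [0.446, -0.399]]
ring_mid 0.47 [210.1, 142.6, 150.1, 86.0] [285.  185.3] [ 0.558 -0.002  0.092] [[0.445, 0.215], [0.7, 0.208], [0.674, -0.225], [0.422, -0.203]]
oil 0.63 [236.9, 153.6, 8.2, 12.5] [240. 160.] [0.643 0.129 0.07 ] 
(np.float64(-64.22880689211836), array([[ 3.53908495e-05,  4.34778386e-01, -9.00537480e-01],
       [-1.70913636e-05, -9.00537481e-01, -4.34778387e-01],
       [-9.99999999e-01,  3.07785900e-05, -2.44398310e-05]]))
```

View pics/unit0.png

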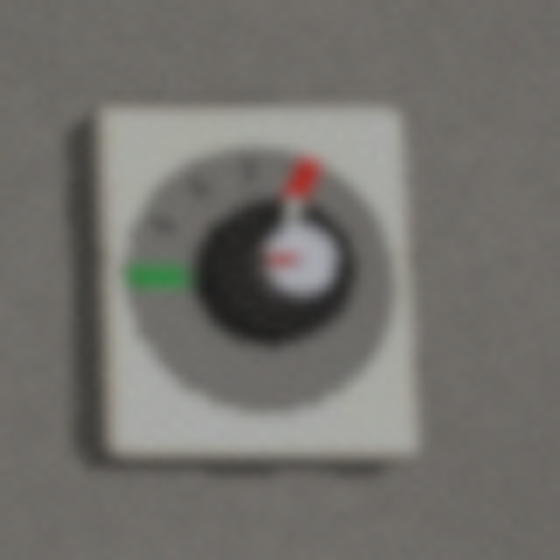

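```bash
python3 - <<'E'
from h import *
m=camera_model("wrist"); s=state(); M=R.from_quat(s["tool_rot"])
print("eye in tool",M.inv().apply(m["eye"]-s["eef_pos"]).round(4), "axis in tool",M.inv().apply(ray(m,(281,217))).round(3))
print("right in tool",M.inv().apply(ray(m,(282,217))-ray(m,(281,217)))*341)
im=get_image("top"); m=camera_model("top")
hsv=cv2.cvtColor(im,cv2.COLOR_RGB2HSV)
# orange cases
o=cv2.inRange(hsv,(5,150,120),(18,255,255))
n,l,st,c=cv2.connectedComponentsWithStats(o)
for i in range(1,n):
    if st[i,4]>100:
        r=cv2.minAreaRect(np.argwhere(l==i)[:,::-1].astype(np.float32))
        P=np.array([back(m,q,.040)[:2] for q in cv2.boxPoints(r)]); 
        e=P[1]-P[0],P[2]-P[1]; L=max(e,key=np.linalg.norm)
        print(st[i],P.mean(0).round(3),[np.linalg.norm(x).round(3) for x in e],"ang",np.degrees(np.arctan2(L[1],L[0])).round(1))
w=cv2.inRange(hsv,(0,0,150),(180,60,255)); w[:170]=0;w[250:]=0;w[:,:385]=0;w[:,450:]=0
r=cv2.minAreaRect(np.argwhere(w)[:,::-1].astype(np.float32)); P=np.array([back(m,q,.06)[:2] for q in cv2.boxPoints(r)]); print("unit",P.round(3).tolist(),P.mean(0))
save(cv2.resize(im[130:290,110:370],None,fx=3,fy=3),"mid0")
E
```

```text
eye in tool [-0.1417 -0.0007 -0.0718] axis in tool [0.961 0.001 0.277]
right in tool [-9.85569144e-04  9.97469984e-01 -5.40234087e-04]
[275 145  22  33 452] [ 0.645 -0.006] [np.float64(0.058), np.float64(0.099)] ang -175.7
[227 188  22  34 467] [0.513 0.139] [np.float64(0.099), np.float64(0.058)] ang -6.6
[273 189  22  34 476] [0.508 0.003] [np.float64(0.099), np.float64(0.058)] ang -5.7
unit [[0.554, -0.325], [0.55, -0.451], [0.409, -0.438], [0.413, -0.315]] [ 0.48155182 -0.38250617]
```

View pics/mid0.png

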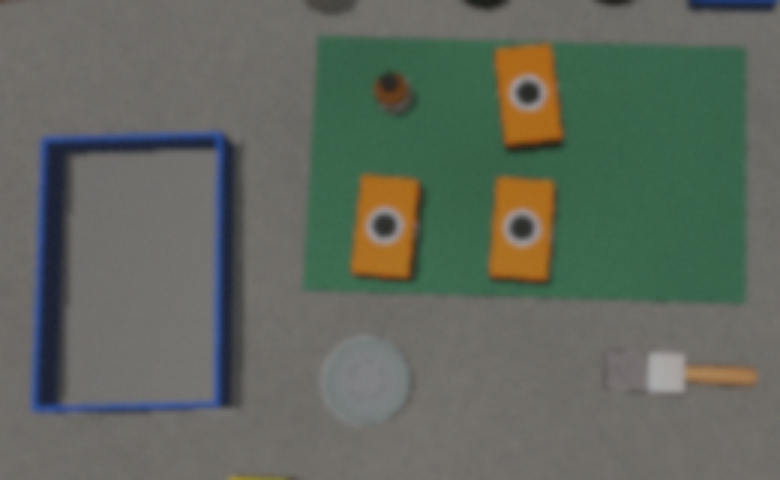

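>>> {"method": "move_arm", "body": {"deltas": [[0.044,0.032,0,-5,1],[0.088,0.064,0,-10,1],[0.132,0.096,0,-15,1],[0.176,0.128,0,-20,1],[0.222,0.16,0,-26,1],[0.222,0.16,0,-26,1],[0.222,0.16,0,-26,1]]}}

```text
time: 1.3
eef_pos: [0.4855, -0.3777, 0.2309]
tool_rot: [0.707, 0.001, -0.707, 0.0]
contact_force: [-0.2, -0.3, 0.2]
gripper_width: 0.0856
```

```bash
python3 - <<'E'
from h import *
s=state(); print(s["eef_pos"],yaw()[0],s["qpos"],s["contact_force"])
save(get_image("wrist"),"w1")
E
```

```text
[ 0.48548869 -0.37772998  0.23094587] -89.94361423031711 [-7.17058072e-01  1.32493486e-01  1.18684496e+00  1.02302670e-03
  1.82255469e+00  8.53009033e-01] [-0.16645765 -0.3170301   0.2386125 ]
```

View pics/w1.png

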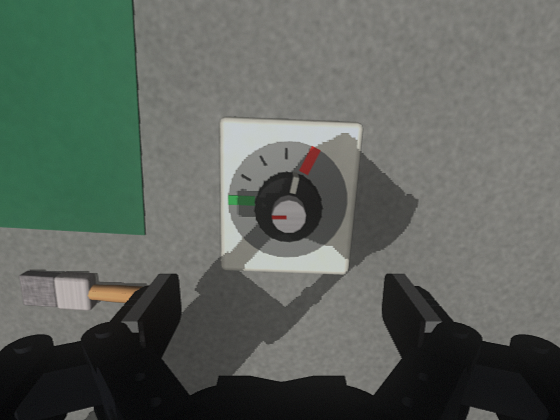

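The wrist view shows the unit, with the ring at about (288,205), the white pointer at (295,183), green at (240,200) and red at (311,160). I'll fit the unit's pose and the pointer angle.

```bash
python3 - <<'E'
from h import *
im=get_image("wrist"); m=camera_model("wrist")
hsv=cv2.cvtColor(im,cv2.COLOR_RGB2HSV)
save(im,"w1c",(210,110,160,170),4)
cs=[(222,119),(362,124),(350,273),(222,269)]
P=np.array([back(m,c,.06) for c in cs]); print(P.round(4).tolist(),P.mean(0)); print([np.linalg.norm(P[i]-P[i-1]).round(3) for i in range(4)])
g=cv2.inRange(hsv,(50,100,60),(75,255,255)); g[:, :225]=0; g[:,265:]=0; g[:180]=0; g[220:]=0
r=cv2.inRange(hsv,(0,150,60),(8,255,255))|cv2.inRange(hsv,(174,150,60),(180,255,255)); r[:,:295]=0; r[180:]=0
for k in(g,r):
    q=np.argwhere(k)[:,::-1].mean(0); print(q,back(m,q,.062))
for t in("ring_mid","dial_pointer"):
    for x in trace("wrist",t):
        c=np.argwhere(x["pixels"])[:,::-1].mean(0); print(t,x["confidence"],x["box"],c)
q=back(m,(295,184),.092);print("ptr",q)
E
```

```text
[[0.5539, -0.3276, 0.06], [0.5493, -0.451, 0.06], [0.4055, -0.4482, 0.06], [0.4103, -0.3204, 0.06]] [ 0.47975225 -0.38681988  0.06      ]
[np.float64(0.144), np.float64(0.123), np.float64(0.144), np.float64(0.128)]
[239.49792531 198.09543568] [ 0.48303813 -0.34069552  0.062     ]
[307.43478261 157.98418972] [ 0.51992753 -0.40326326  0.062     ]
ring_mid 0.91 [254.0, 168.0, 67.2, 70.3] [285.91591928 201.84603886]
ring_mid 0.45 [267.7, 193.1, 34.9, 41.3] [286.39593417 211.61181026]
dial_pointer 0.81 [269.1, 193.3, 32.1, 39.2] [285.81892167 211.36419125]
ptr [ 0.50182773 -0.3910142   0.092     ]
```

View pics/w1c.png

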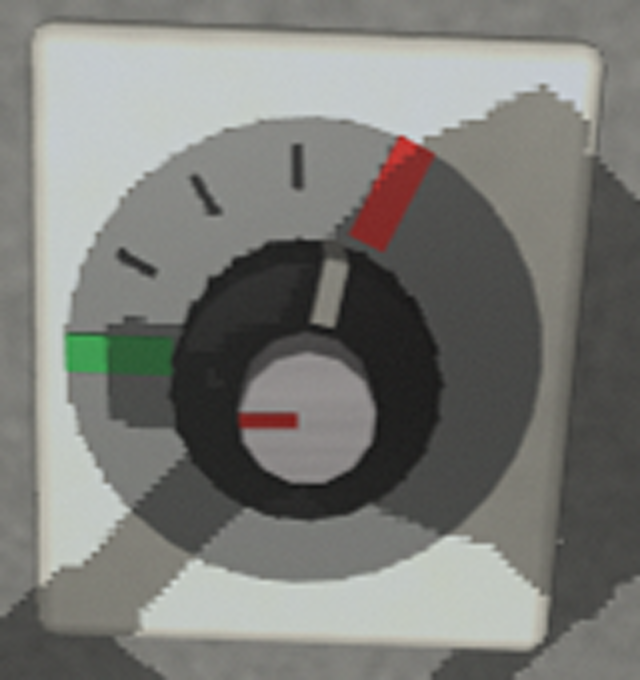

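```bash
python3 - <<'E'
from h import *
m=camera_model("wrist")
f=lambda x,y,z: back(m,(210+x/4-.4,110+y/4-.4),z)
# disc extremes
for a,b in [((66,350),(543,350)),((305,116),(305,581))]:
    print(f(*a,.062),f(*b,.062),(f(*a,.062)+f(*b,.062))/2)
c=f(305,349,.062)
p1,p2=f(335,262,.092),f(323,325,.092)
g1,g2=f(66,353,.062),f(172,356,.062)
r1,r2=f(416,145,.062),f(370,245,.062)
an=lambda a:np.degrees(np.arctan2(a[1],a[0]))
print("c",c,"ptr line",an(p1-p2),"ptr from c",p1-c,an((p1-c)),"green",an(g1-g2),"red",an(r1-r2))
d1,d2=f(238,420,.112),f(298,421,.112); print("dial center",f(307,418,.112),"dial ang",an(d1-d2))
E
```

```text
[ 0.48321693 -0.3292264   0.062     ] [ 0.48267544 -0.44029454  0.062     ] [ 0.48294619 -0.38476047  0.062     ]
[ 0.53612247 -0.38490166  0.062     ] [ 0.42510621 -0.38482104  0.062     ] [ 0.48061434 -0.38486135  0.062     ]
c [ 0.48318397 -0.38486322  0.062     ] ptr line -10.441877165806803 ptr from c [ 0.02514283 -0.00577801  0.03      ] -12.942282514389772 green 88.0576005595005 red -24.11897173059067
dial center [ 0.48048217 -0.38452682  0.112     ] dial ang 88.72430156085073
```

>>> {"method": "move_arm", "body": {"deltas": [[-0.004,-0.007,-0.03,0,1],[-0.004,-0.007,-0.07,0,1],[-0.004,-0.007,-0.11,0,1],[-0.004,-0.007,-0.14,0,1],[-0.004,-0.007,-0.161,0,1],[-0.004,-0.007,-0.161,0,1],[-0.004,-0.007,-0.161,0,1]]}}

```text
time: 2.2
eef_pos: [0.4772, -0.389, 0.071]
tool_rot: [-0.707, 0.003, 0.707, 0.002]
contact_force: [-0.2, 0.1, 0.3]
gripper_width: 0.0851
```

```bash
python3 - <<'E'
from h import *
s=state(); print(s["eef_pos"],yaw()[0],s["contact_force"])
save(get_image("wrist"),"w2")
E
```

```text
[ 0.47723712 -0.38904828  0.07097041] -90.38388687840374 [-0.23110305  0.08019375  0.28913924]
```

View pics/w2.png

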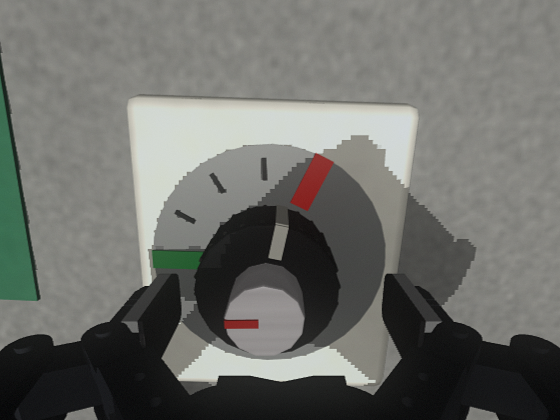

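>>> {"method": "move_arm", "body": {"deltas": [[0.004,0.005,-0.001,0,1],[0.004,0.005,-0.001,0,1],[0.004,0.005,-0.001,0,1]]}}

```text
time: 2.55
eef_pos: [0.4826, -0.3845, 0.0726]
tool_rot: [0.708, -0.003, -0.706, -0.001]
contact_force: [-0.7, 0.6, -0.2]
gripper_width: 0.0855
```

```bash
python3 - <<'E'
from h import *
s=state(); print(s["eef_pos"],yaw()[0],s["contact_force"])
save(get_image("wrist"),"w3"); 
m=camera_model("wrist"); print(proj(m,[[.4815,-.3845,.112],[.4815,-.3845,.092]]))
E
```

```text
[ 0.48260655 -0.38452768  0.07260192] -90.33759186535764 [-0.73360882  0.59479081 -0.20173167]
[[284.37947699 336.19816922]
 [283.72547706 305.7988796 ]]
```

View pics/w3.png

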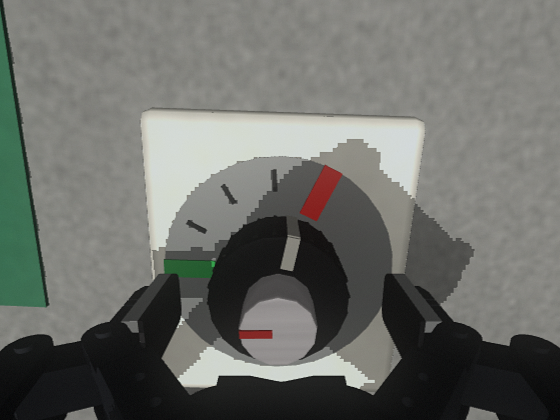

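>>> {"method": "move_arm", "body": {"deltas": [[0,0.002,-0.003,0,1],[0,0.002,-0.003,0,0.6],[0,0.002,-0.003,0,0.2],[0,0.002,-0.003,0,0.0],[0,0.002,-0.003,0,-0.2],[0,0.002,-0.003,0,-0.2]]}}

```text
time: 3.2
eef_pos: [0.4823, -0.3832, 0.0698]
tool_rot: [0.708, -0.004, -0.706, -0.001]
contact_force: [-1.5, -3.1, 3.0]
gripper_width: 0.056
```

```bash
python3 - <<'E'
from h import *
s=state(); print(s["eef_pos"],yaw()[0],s["contact_force"],s["torque"],s["gripper_width"],s["qpos"])
save(get_image("wrist"),"w4"); 
E
```

```text
[ 0.48234122 -0.38320799  0.06980959] -90.36405676774493 [-1.54388752 -3.13980815  2.96549515] [-0.66230577  0.30657891  0.03378899] 0.05596504044740852 [-0.7256771   0.157008    1.4457755  -0.00163567  1.53366674  0.85152329]
```

View pics/w4.png

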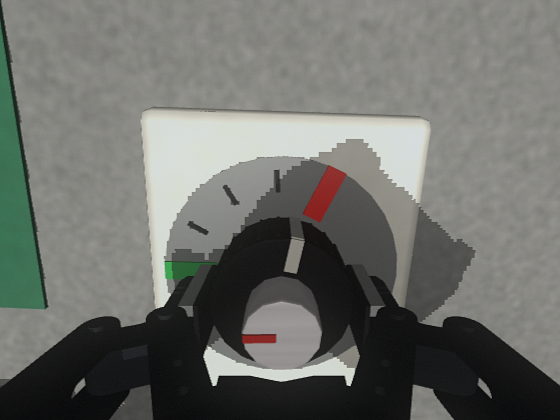

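>>> {"method": "move_arm", "body": {"deltas": [[0,0,0,7,-0.2],[0,0,0,14,-0.2],[0,0,0,21,-0.2],[0,0,0,28,-0.2],[0,0,0,35,-0.2],[0,0,0,42,-0.2],[0,0,0,49,-0.2],[0,0,0,56,-0.2]]}}

```text
time: 4.05
eef_pos: [0.482, -0.3824, 0.0697]
tool_rot: [0.626, 0.331, -0.623, 0.332]
contact_force: [-3.4, 1.2, 3.5]
gripper_width: 0.0562
```

```bash
python3 - <<'E'
from h import *
s=state(); print(s["eef_pos"],yaw()[0],s["contact_force"],s["torque"],s["gripper_width"],s["qpos"])
save(get_image("wrist"),"w5"); 
E
```

```text
[ 0.4819857  -0.38236205  0.06972098] -34.07359847366954 [-3.4060486   1.22764637  3.47397569] [ 0.09703279  0.405995   -0.09638256] 0.056199397491952435 [-0.72821669  0.15735762  1.44554639  0.00411144  1.53656996 -0.13366156]
```

View pics/w5.png

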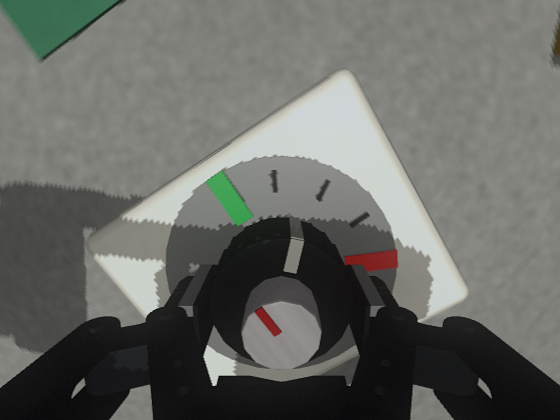

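>>> {"method": "move_arm", "body": {"deltas": [[0,0,0,7,-0.2],[0,0,0,14,-0.2],[0,0,0,21,-0.2],[0,0,0,28,-0.2],[0,0,0,35,-0.2],[0,0,0,42,-0.2],[0,0,0,44,-0.2],[0,0,0,44,-0.2]]}}

```text
time: 4.9
eef_pos: [0.4813, -0.3821, 0.0698]
tool_rot: [0.455, 0.543, -0.452, 0.541]
contact_force: [-5.3, -0.1, 4.2]
gripper_width: 0.0562
```

```bash
python3 - <<'E'
from h import *
s=state(); print(s["eef_pos"],yaw()[0],s["contact_force"],s["torque"],s["gripper_width"],s["qpos"])
save(get_image("wrist"),"w6"); 
E
```

```text
[ 0.48129763 -0.38212155  0.06976688] 10.152293353823797 [-5.32219629 -0.08124279  4.15727962] [0.03513092 0.55023655 0.04759096] 0.056177878756466404 [-0.72876695  0.1601353   1.44239322  0.00428444  1.54210558 -0.90609108]
```

View pics/w6.png

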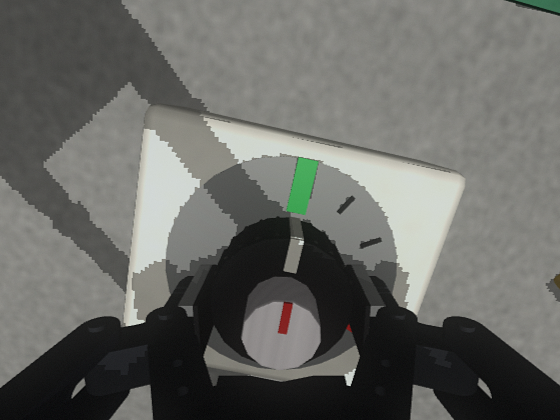

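The pointer at (297,240) now lines up with the green mark at (302,185). I'll open, rise and check.

>>> {"method": "move_arm", "body": {"deltas": [[0,0,0,0,1],[0,0,0,0,1],[0,0,0,0,1],[0,0,0.03,0,1],[0,0,0.08,0,1],[0,0,0.13,0,1],[0,0,0.16,0,1],[0,0,0.16,0,1]]}}

```text
time: 5.75
eef_pos: [0.483, -0.3831, 0.2371]
tool_rot: [0.456, 0.539, -0.453, 0.545]
contact_force: [0.4, 0.2, 0.3]
gripper_width: 0.0856
```

```bash
python3 - <<'E'
from h import *
s=state(); print(s["eef_pos"],yaw()[0],s["contact_force"],s["torque"],s["gripper_width"],s["qpos"])
im=get_image("wrist");save(im,"w7"); m=camera_model("wrist")
print(proj(m,[[.4815,-.3825,.112],[.4815,-.3825,.092],[.4815,-.3825,.062]]))
E
```

```text
[ 0.48295776 -0.38311229  0.23711751] 10.095964029742158 [0.36688468 0.18461083 0.2874496 ] [ 0.00942945  0.02790502 -0.02171908] 0.08560586086118208 [-0.72838815  0.12930439  1.17940886  0.00482866  1.82450378 -0.90334807]
[[278.02529893 211.02317083]
 [278.09100666 204.89682567]
 [278.17481086 197.08323274]]
```

View pics/w7.png

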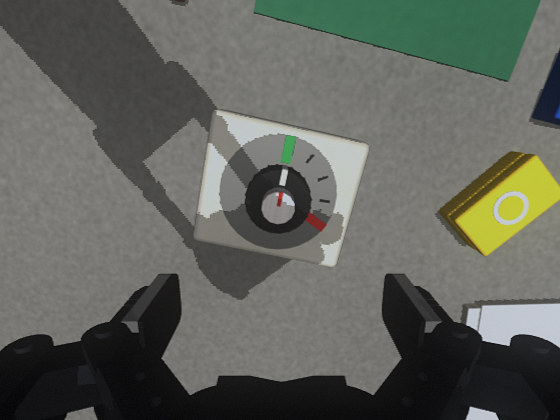

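Ring off: the pointer at (284,177) is in line with green at (288,150), and the red dial pointer hasn't turned relative to the unit. Now on to case C at (0.508, 0.003).

>>> {"method": "move_arm", "body": {"deltas": [[0.003,0.04,0,8,1],[0.006,0.08,0,16,1],[0.009,0.12,0,24,1],[0.012,0.16,0,32,1],[0.015,0.205,0,40,1],[0.018,0.25,0,48,1],[0.021,0.295,0,56,1],[0.024,0.34,-0.01,64,1],[0.025,0.386,-0.02,72,1],[0.025,0.386,-0.02,74,1]]}}

```text
time: 6.8
eef_pos: [0.5061, 0.0087, 0.2097]
tool_rot: [0.036, 0.708, -0.03, 0.704]
contact_force: [0.5, -1.2, 0.2]
gripper_width: 0.0855
```

```bash
cat >> h.py <<'E'
def orange(name="wrist",z=.042,zmin=300):
    im=get_image(name); m=camera_model(name); s=state()
    hsv=cv2.cvtColor(im,cv2.COLOR_RGB2HSV)
    o=cv2.inRange(hsv,(4,150,60),(18,255,255)); o=cv2.morphologyEx(o,cv2.MORPH_CLOSE,np.ones((3,3),np.uint8))
    n,l,st,c=cv2.connectedComponentsWithStats(o)
    for i in range(1,n):
        if st[i,4]>zmin:
            r=cv2.minAreaRect(np.argwhere(l==i)[:,::-1].astype(np.float32))
            P=np.array([back(m,q,z)[:2] for q in cv2.boxPoints(r)]); e=P[1]-P[0],P[2]-P[1]; L=max(e,key=np.linalg.norm)
            print(st[i],P.mean(0).round(4),[np.linalg.norm(x).round(3) for x in e],"ang",(np.degrees(np.arctan2(L[1],L[0]))%180).round(1))
    return im,m
def st():
    s=state(); print("t",round(s["time"],2),s["eef_pos"].round(4),"yaw",yaw()[0].round(1),"F",s["contact_force"].round(2),"T",s["torque"].round(2),"w",round(s["gripper_width"],4),"q",s["qpos"].round(2))
E
python3 - <<'E'
from h import *
st(); im,m=orange(); save(im,"w8"); print("top"); im,m=orange("top",.04,100); save(im,"t8")
E
```

```text
t 6.8 [0.5061 0.0087 0.2097] yaw 84.7 F [ 0.45 -1.17  0.24] T [-0.09 -0.03 -0.02] w 0.0855 q [-0.06 -0.16  1.51  0.01  1.79 -1.53]
[ 382  135   78  108 5663] [0.5129 0.1366] [np.float64(0.104), np.float64(0.06)] ang 172.4
[ 242  144   65  106 5363] [0.507  0.0016] [np.float64(0.057), np.float64(0.1)] ang 175.7
[ 242  277   70   96 4060] [ 0.6431 -0.0091] [np.float64(0.058), np.float64(0.106)] ang 4.9
top
[227 189  21  34 462] [0.5124 0.1416] [np.float64(0.1), np.float64(0.058)] ang 176.7
[273 197  21  27 317] [0.496  0.0049] [np.float64(0.079), np.float64(0.057)] ang 174.6
```

View pics/w8.png

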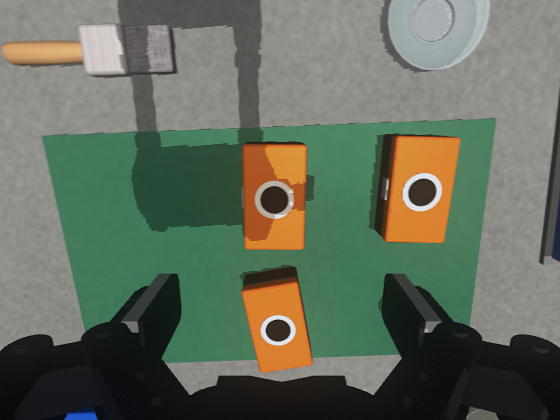

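View pics/t8.png

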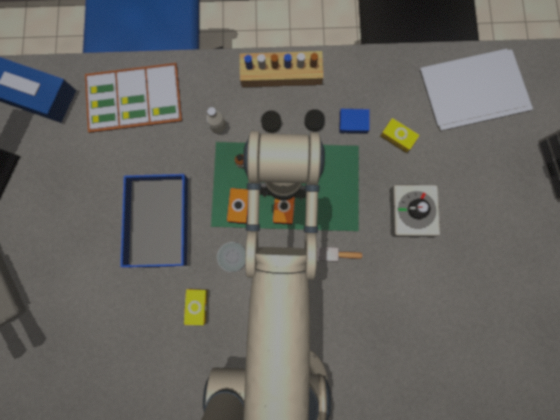

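>>> {"method": "move_arm", "body": {"deltas": [[0.001,-0.007,-0.04,1,1],[0.001,-0.007,-0.08,1,1],[0.001,-0.007,-0.12,1,1],[0.001,-0.007,-0.15,1,1],[0.001,-0.007,-0.175,1,1],[0.001,-0.007,-0.191,1,1],[0.001,-0.007,-0.191,1,1],[0.001,-0.007,-0.191,1,1]]}}

```text
time: 7.7
eef_pos: [0.5074, -0.0028, 0.0199]
tool_rot: [0.032, 0.708, -0.028, 0.705]
contact_force: [0.5, 1.1, 1.0]
gripper_width: 0.0854
```

```bash
python3 - <<'E'
from h import *
st(); im=get_image("wrist"); save(im,"w9")
E
```

```text
t 7.7 [ 0.5074 -0.0028  0.0199] yaw 85.1 F [0.51 1.15 1.01] T [-0.02 -0.05  0.  ] w 0.0854 q [-0.08 -0.09  1.79  0.01  1.45 -1.56]
```

View pics/w9.png

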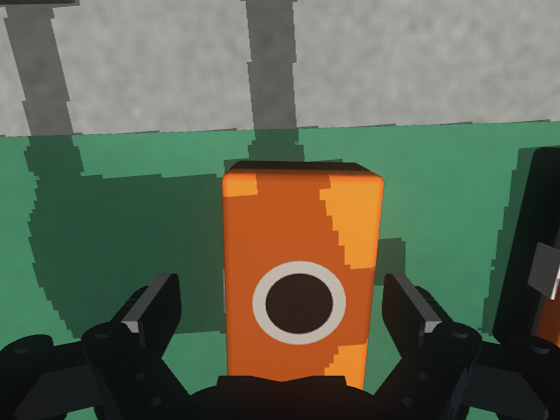

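The case disc at (299,303) is about 4 mm right of the jaw centre. I'll shift +y, close, and then lift.

>>> {"method": "move_arm", "body": {"deltas": [[0,0.004,-0.004,0,1],[0,0.004,-0.004,0,1],[0,0.004,-0.004,0,-0.5],[0,0.004,-0.004,0,-0.5],[0,0.004,-0.004,0,-0.5],[0,0.004,-0.004,0,-0.5],[0,0.004,-0.004,0,-0.5]]}}

```text
time: 8.45
eef_pos: [0.5088, 0.0016, 0.018]
tool_rot: [0.032, 0.707, -0.028, 0.706]
contact_force: [-1.4, 1.5, 4.9]
gripper_width: 0.0572
```

>>> {"method": "move_arm", "body": {"deltas": [[0,0,0.02,0,-0.5],[0,0,0.05,0,-0.5],[0,0,0.08,0,-0.5],[0,0,0.08,0,-0.5],[0,0,0.08,0,-0.5],[0,0,0.08,0,-0.5],[0,0,0.08,0,-0.5],[0,0,0.08,0,-0.5]]}}

```text
time: 9.25
eef_pos: [0.508, 0.0015, 0.0962]
tool_rot: [0.032, 0.708, -0.028, 0.705]
contact_force: [-0.8, -0.4, -3.8]
gripper_width: 0.0567
```

```bash
python3 - <<'E'
from h import *
st(); im=get_image("wrist"); st(); save(im,"w10")
E
```

```text
t 9.25 [0.508  0.0015 0.0962] yaw 85.2 F [-0.79 -0.41 -3.84] T [ 0.04  0.02 -0.02] w 0.0567 q [-0.07 -0.14  1.7   0.01  1.59 -1.55]
t 9.3 [0.5082 0.0016 0.0966] yaw 85.2 F [ 0.54 -0.18 -4.77] T [ 0.   -0.03  0.02] w 0.0571 q [-0.07 -0.14  1.7   0.01  1.59 -1.55]
```

View pics/w10.png

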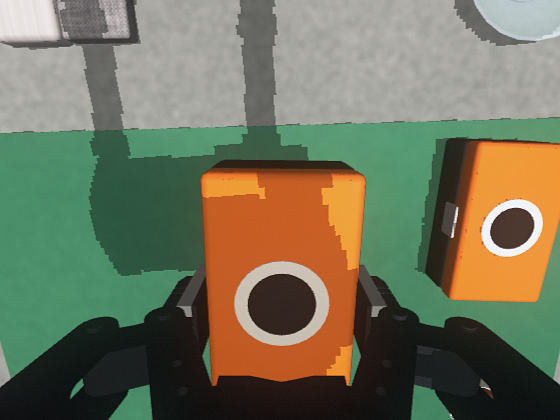

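C is held with Fz about -4.3 N, so it holds a lens. Now the bin's pose.

```bash
python3 - <<'E'
from h import *
im=get_image("top"); m=camera_model("top")
hsv=cv2.cvtColor(im,cv2.COLOR_RGB2HSV)
f=lambda x,y,z:back(m,(110+x/3-.33,130+y/3-.33),z)
C=[f(42,134,.06),f(229,133,.06),f(224,410,.06),f(33,410,.06)]
P=np.array(C); print(P.round(3).tolist(),P.mean(0).round(4),[np.linalg.norm(P[i]-P[i-1]).round(3) for i in range(4)])
b=cv2.inRange(hsv,(105,100,40),(125,255,255)); b[:165]=0; b[280:]=0; b[:,:110]=0; b[:,200:]=0
r=cv2.minAreaRect(np.argwhere(b)[:,::-1].astype(np.float32)); P=np.array([back(m,q,.06)[:2] for q in cv2.boxPoints(r)]);print(P.round(3).tolist(),P.mean(0))
# reproject a bin model
import itertools
for c,a in [((.468,.378),0)]:
    pass
save(im,"t11",(110,160,90,120),5)
E
```

```text
[[0.612, 0.477, 0.06], [0.607, 0.291, 0.06], [0.336, 0.292, 0.06], [0.341, 0.476, 0.06]] [0.4738 0.3841 0.06  ] [np.float64(0.271), np.float64(0.186), np.float64(0.271), np.float64(0.183)]
[[0.613, 0.485], [0.607, 0.291], [0.337, 0.288], [0.341, 0.475]] [0.4746005  0.38464044]
```

View pics/t11.png

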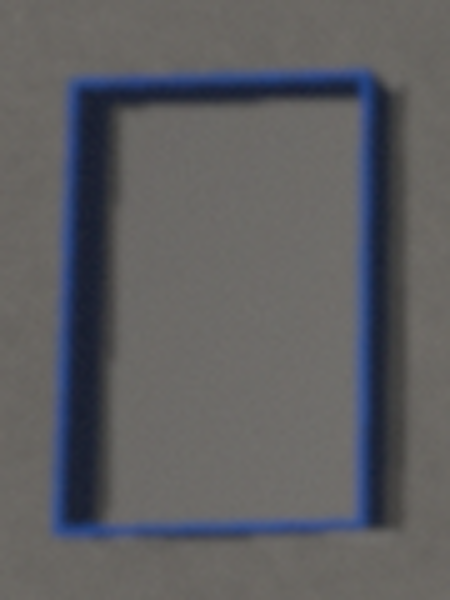

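>>> {"method": "move_arm", "body": {"deltas": [[0,0.02,0.03,0,-0.5],[0.003,0.06,0.05,0,-0.5],[0.007,0.105,0.05,1,-0.5],[0.011,0.15,0.05,2,-0.5],[0.015,0.195,0.05,3,-0.5],[0.019,0.24,0.05,4,-0.5],[0.023,0.285,0.05,5,-0.5],[0.027,0.33,0.05,5,-0.5],[0.031,0.37,0.05,5,-0.5],[0.031,0.382,0.05,5,-0.5]]}}

```text
time: 10.35
eef_pos: [0.5385, 0.3875, 0.1456]
tool_rot: [0.0, 0.708, 0.005, 0.706]
contact_force: [0.1, -1.1, -4.1]
gripper_width: 0.057
```

```bash
python3 - <<'E'
from h import *
st(); im=get_image("wrist"); st(); save(im,"w12")
E
```

```text
t 10.35 [0.5385 0.3875 0.1456] yaw 90.4 F [ 0.13 -1.08 -4.14] T [-0.06 -0.06 -0.03] w 0.057 q [ 0.57  0.26  1.19  0.01  1.69 -1.01]
t 10.4 [0.5383 0.3875 0.1456] yaw 90.4 F [-2.54 -0.11 -5.58] T [-0.04  0.14  0.03] w 0.0568 q [ 0.57  0.26  1.19  0.01  1.69 -1.01]
```

View pics/w12.png

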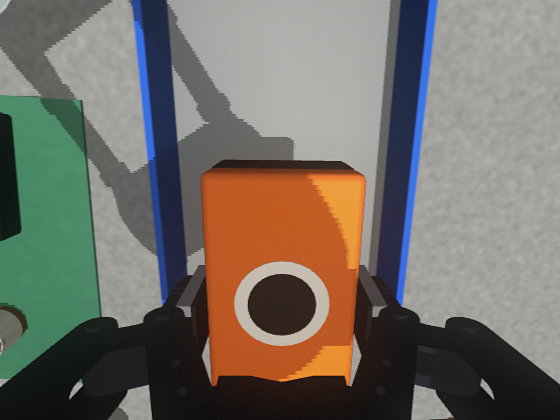

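Centred between the rims (at row 300 the left rim is at about 165 and the right at about 403). Lowering now.

>>> {"method": "move_arm", "body": {"deltas": [[-0.003,-0.003,-0.03,0,-0.5],[-0.003,-0.003,-0.06,0,-0.5],[-0.003,-0.003,-0.09,0,-0.5],[-0.003,-0.003,-0.11,0,-0.5],[-0.003,-0.003,-0.119,0,-0.5],[-0.003,-0.003,-0.123,0,-0.5],[-0.003,-0.003,-0.123,0,-0.5]]}}

```text
time: 11.1
eef_pos: [0.5356, 0.3842, 0.0231]
tool_rot: [0.0, 0.708, 0.005, 0.706]
contact_force: [-0.6, 0.0, -3.0]
gripper_width: 0.0566
```

```bash
python3 - <<'E'
from h import *
st(); im=get_image("wrist"); st(); save(im,"w13")
E
```

```text
t 11.1 [0.5356 0.3842 0.0231] yaw 90.4 F [-0.65  0.01 -2.97] T [ 0.05 -0.07 -0.04] w 0.0566 q [ 0.57  0.3   1.36  0.01  1.48 -1.01]
t 11.15 [0.536  0.3846 0.024 ] yaw 90.4 F [-0.54  0.1  -3.75] T [ 0.01 -0.01  0.01] w 0.0566 q [ 0.57  0.3   1.36  0.01  1.48 -1.01]
```

View pics/w13.png

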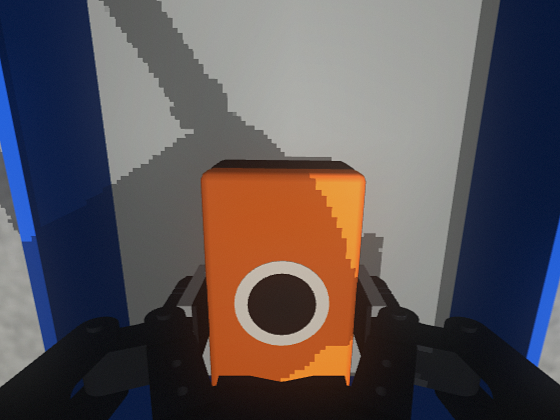

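>>> {"method": "move_arm", "body": {"deltas": [[0,0,-0.003,0,-0.5],[0,0,-0.003,0,-0.5],[0,0,-0.003,0,0.8],[0,0,-0.003,0,0.8],[0,0,-0.003,0,0.8],[0,0,0.03,0,0.8],[0,0,0.07,0,1],[0,0,0.12,0,1],[0,0,0.15,0,1],[0,0,0.15,0,1]]}}

```text
time: 12.15
eef_pos: [0.5381, 0.3859, 0.1824]
tool_rot: [0.003, 0.704, 0.008, 0.71]
contact_force: [0.3, -0.0, 0.7]
gripper_width: 0.0856
```

```bash
python3 - <<'E'
from h import *
st(); im,m=orange(z=.047); save(im,"w14"); orange("top",.04,100)
E
```

```text
t 12.15 [0.5381 0.3859 0.1824] yaw 90.4 F [ 0.34 -0.02  0.74] T [ 0.01 -0.01 -0.01] w 0.0856 q [ 0.57  0.24  1.15  0.01  1.74 -1.01]
[   0  111   28  121 2783] [0.512  0.1747] [np.float64(0.02), np.float64(0.098)] ang 168.6
[ 243  137   71  117 6442] [0.5305 0.3853] [np.float64(0.055), np.float64(0.097)] ang 1.9
[  0 302  30  37 832] [0.6452 0.1474] [np.float64(0.026), np.float64(0.038)] ang 168.7
[275 145  23  34 485] [ 0.6427 -0.0067] [np.float64(0.059), np.float64(0.103)] ang 5.1
[147 184  21  32 248] [0.5376 0.3832] [np.float64(0.094), np.float64(0.061)] ang 179.1
[227 188  23  35 508] [0.5124 0.1385] [np.float64(0.101), np.float64(0.06)] ang 174.1
```

View pics/w14.png

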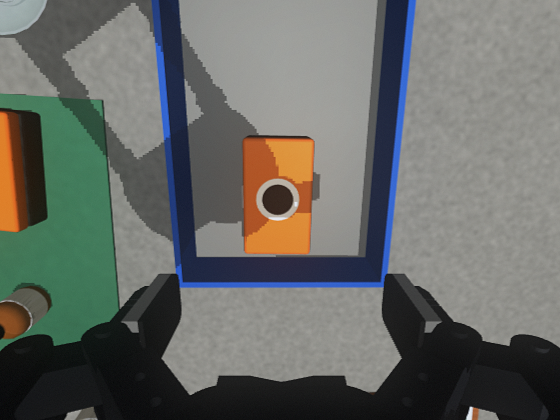

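C lies flat in the bin. Next is case B at (0.5125, 0.138).

>>> {"method": "move_arm", "body": {"deltas": [[-0.003,-0.03,0,-1,1],[-0.008,-0.075,0,-2,1],[-0.013,-0.12,0,-4,1],[-0.018,-0.165,0,-5,1],[-0.023,-0.21,0,-7,1],[-0.026,-0.248,0,-7,1],[-0.026,-0.248,-0.02,-7,1],[-0.026,-0.248,-0.02,-7,1]]}}

```text
time: 13.05
eef_pos: [0.5086, 0.1355, 0.151]
tool_rot: [0.044, 0.708, -0.039, 0.704]
contact_force: [-0.2, -0.0, -0.1]
gripper_width: 0.0854
```

```bash
python3 - <<'E'
from h import *
st(); im,m=orange(z=.045); save(im,"w15")
E
```

```text
t 13.05 [0.5086 0.1355 0.151 ] yaw 83.3 F [-0.22 -0.02 -0.06] T [ 0.01  0.04 -0.  ] w 0.0854 q [ 0.19 -0.11  1.57  0.01  1.68 -1.26]
[ 247  152   79  127 7831] [0.512  0.1416] [np.float64(0.056), np.float64(0.099)] ang 175.4
[277 356  39  26 735] [0.6468 0.1342] [np.float64(0.033), np.float64(0.023)] ang 95.5
```

View pics/w15.png

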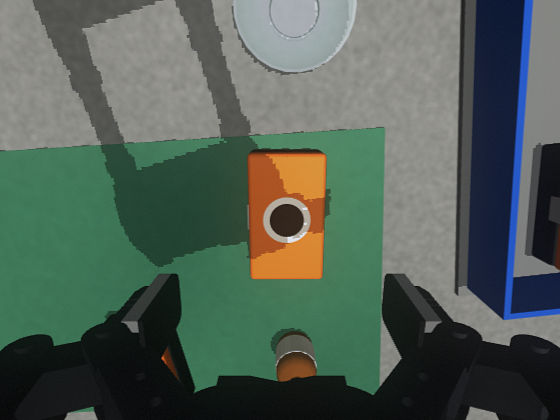

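>>> {"method": "move_arm", "body": {"deltas": [[0.003,0.004,-0.03,1,1],[0.003,0.004,-0.07,1,1],[0.003,0.004,-0.1,1,1],[0.003,0.004,-0.12,1,1],[0.003,0.004,-0.132,1,1],[0.003,0.004,-0.132,1,1],[0.003,0.004,-0.132,1,1]]}}

```text
time: 13.8
eef_pos: [0.5125, 0.1409, 0.0214]
tool_rot: [0.038, 0.708, -0.032, 0.705]
contact_force: [0.0, 0.2, -0.3]
gripper_width: 0.0855
```

```bash
python3 - <<'E'
from h import *
st(); im=get_image("wrist"); save(im,"w16")
E
```

```text
t 13.8 [0.5125 0.1409 0.0214] yaw 84.4 F [ 0.01  0.18 -0.31] T [-0.01  0.04  0.02] w 0.0855 q [ 0.2  -0.03  1.73  0.01  1.44 -1.28]
```

View pics/w16.png

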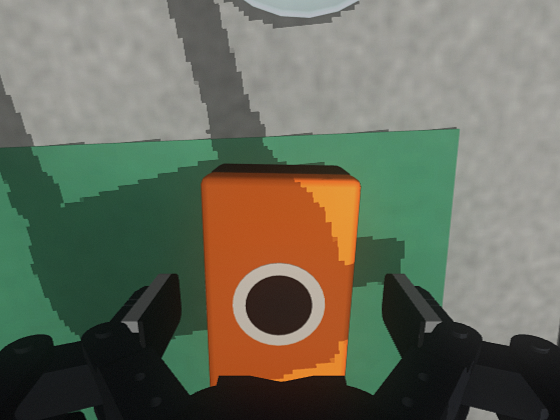

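Centred, with the disc at (279,305). Close and lift.

>>> {"method": "move_arm", "body": {"deltas": [[0,-0.001,-0.004,0,1],[0,-0.001,-0.004,0,-0.5],[0,-0.001,-0.004,0,-0.5],[0,-0.001,-0.004,0,-0.5],[0,-0.001,-0.004,0,-0.5],[0,-0.001,-0.004,0,-0.5],[0,-0.001,0.02,0,-0.5],[0,-0.001,0.06,0,-0.5],[0,-0.001,0.08,0,-0.5],[0,-0.001,0.08,0,-0.5]]}}

```text
time: 14.85
eef_pos: [0.5143, 0.1402, 0.1049]
tool_rot: [0.038, 0.706, -0.031, 0.707]
contact_force: [0.4, 0.0, -4.0]
gripper_width: 0.0568
```

>>> {"method": "move_arm", "body": {"deltas": [[0,0,0,0,-0.5],[0,0,0,0,-0.5],[0,0,0,0,-0.5],[0,0,0,0,-0.5]]}}

```text
time: 15.25
eef_pos: [0.5136, 0.1401, 0.1033]
tool_rot: [0.038, 0.706, -0.031, 0.706]
contact_force: [0.8, 0.9, -3.0]
gripper_width: 0.0569
```

```bash
python3 - <<'E'
from h import *
st(); im=get_image("wrist"); st(); save(im,"w17"); get_image("wrist"); st()
E
```

```text
t 15.25 [0.5136 0.1401 0.1033] yaw 84.4 F [ 0.81  0.89 -2.99] T [-0.05 -0.03 -0.04] w 0.0569 q [ 0.2  -0.08  1.63  0.01  1.59 -1.28]
t 15.3 [0.5138 0.1401 0.1036] yaw 84.4 F [-0.45 -0.38 -3.11] T [-0.01 -0.01  0.04] w 0.057 q [ 0.2  -0.08  1.63  0.01  1.59 -1.28]
t 15.35 [0.514  0.1401 0.104 ] yaw 84.4 F [-0.3   0.23 -3.86] T [-0.05 -0.02 -0.01] w 0.0571 q [ 0.2  -0.08  1.63  0.01  1.59 -1.28]
```

View pics/w17.png

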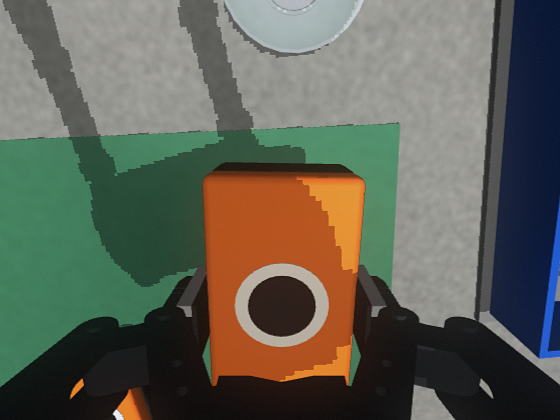

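B is about -3.5 N, so it also holds a lens. It goes in the bin's near half at (0.414, 0.384).

>>> {"method": "move_arm", "body": {"deltas": [[0,0.01,0.03,0,-0.5],[-0.01,0.04,0.05,1,-0.5],[-0.03,0.08,0.05,2,-0.5],[-0.05,0.12,0.05,3,-0.5],[-0.07,0.16,0.05,4,-0.5],[-0.09,0.2,0.05,5,-0.5],[-0.1,0.23,0.05,5,-0.5],[-0.1,0.244,0.05,5,-0.5],[-0.1,0.244,0.05,5,-0.5],[-0.1,0.244,0.05,5,-0.5]]}}

```text
time: 16.35
eef_pos: [0.4144, 0.3835, 0.1536]
tool_rot: [0.007, 0.707, -0.001, 0.707]
contact_force: [0.0, -0.0, -4.2]
gripper_width: 0.0565
```

```bash
python3 - <<'E'
from h import *
st(); im=get_image("wrist"); st(); save(im,"w18"); save(get_image("top"),"t18",(60,100,260,220),3)
E
```

```text
t 16.35 [0.4144 0.3835 0.1536] yaw 89.4 F [ 0.05 -0.02 -4.22] T [-0.02 -0.    0.01] w 0.0565 q [ 0.68 -0.01  1.47  0.01  1.67 -0.88]
t 16.4 [0.4145 0.3831 0.1537] yaw 89.3 F [ 0.79 -0.22 -3.58] T [ 0.02 -0.05 -0.  ] w 0.057 q [ 0.68 -0.01  1.47  0.01  1.67 -0.88]
```

View pics/w18.png

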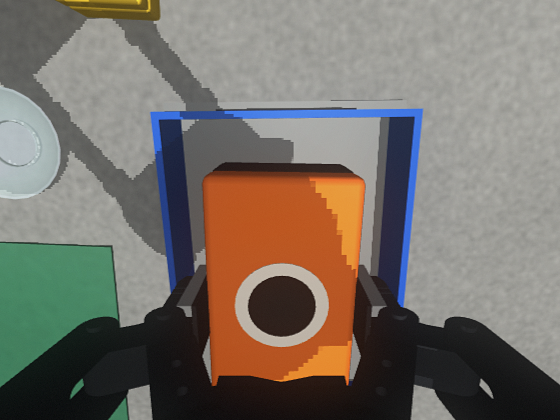

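View pics/t18.png

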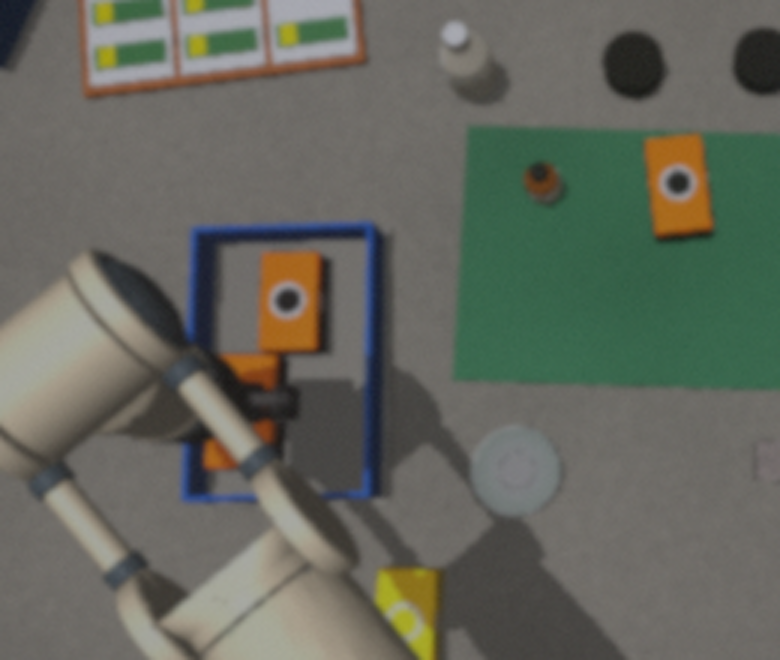

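>>> {"method": "move_arm", "body": {"deltas": [[0,0.001,-0.03,0.5,-0.5],[0,0.001,-0.06,0.5,-0.5],[0,0.001,-0.09,0.5,-0.5],[0,0.001,-0.115,0.5,-0.5],[0,0.001,-0.125,0.5,-0.5],[0,0.001,-0.132,0.5,-0.5],[0,0.001,-0.132,0.5,-0.5]]}}

```text
time: 17.15
eef_pos: [0.4154, 0.3838, 0.0227]
tool_rot: [0.005, 0.707, 0.002, 0.708]
contact_force: [0.8, 0.2, -3.7]
gripper_width: 0.057
```

```bash
python3 - <<'E'
from h import *
st(); im=get_image("wrist"); st(); save(im,"w19")
E
```

```text
t 17.15 [0.4154 0.3838 0.0227] yaw 89.7 F [ 0.85  0.24 -3.65] T [-0.02 -0.05 -0.01] w 0.057 q [ 0.68  0.05  1.64  0.01  1.44 -0.89]
t 17.2 [0.4155 0.3842 0.0233] yaw 89.7 F [-0.02  0.67 -3.52] T [ 0.01  0.   -0.04] w 0.0567 q [ 0.68  0.05  1.64  0.01  1.44 -0.89]
```

View pics/w19.png

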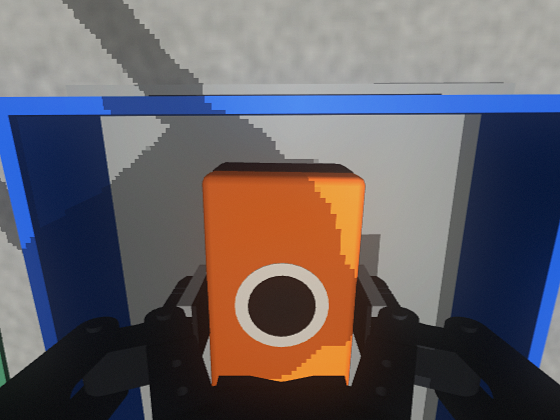

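>>> {"method": "move_arm", "body": {"deltas": [[0,0,-0.003,0,-0.5],[0,0,-0.003,0,-0.5],[0,0,-0.003,0,0.8],[0,0,-0.003,0,0.8],[0,0,-0.003,0,0.8],[0,0,0.03,0,0.8],[0,0,0.07,0,1],[0,0,0.12,0,1],[0,0,0.16,0,1],[0,0,0.16,0,1]]}}

```text
time: 18.2
eef_pos: [0.4177, 0.386, 0.1921]
tool_rot: [0.008, 0.703, 0.005, 0.711]
contact_force: [0.2, -0.3, 0.2]
gripper_width: 0.0852
```

```bash
python3 - <<'E'
from h import *
st(); im,m=orange(z=.047); save(im,"w20"); orange("top",.04,100)
E
```

```text
t 18.2 [0.4177 0.386  0.1921] yaw 89.8 F [ 0.21 -0.28  0.24] T [ 0.02  0.04 -0.06] w 0.0852 q [ 0.68 -0.02  1.41  0.01  1.73 -0.88]
[ 243  138   69  113 6034] [0.4119 0.385 ] [np.float64(0.097), np.float64(0.055)] ang 178.0
[ 247  265   62   96 4611] [0.5258 0.3846] [np.float64(0.055), np.float64(0.102)] ang 1.1
[275 145  23  34 484] [ 0.6429 -0.0066] [np.float64(0.059), np.float64(0.103)] ang 5.1
[147 184  21  34 496] [0.5337 0.3818] [np.float64(0.061), np.float64(0.1)] ang 1.1
[146 224  21  34 381] [0.414  0.3819] [np.float64(0.06), np.float64(0.097)] ang 1.1
```

View pics/w20.png

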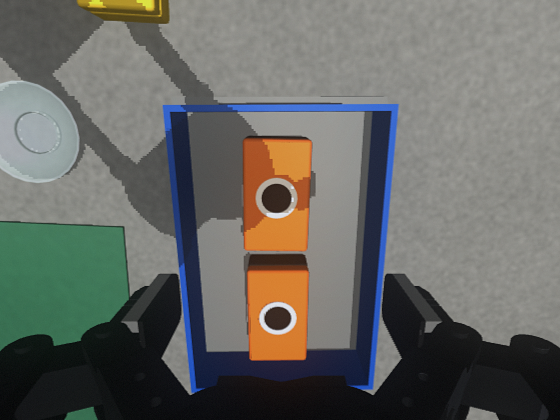

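Both loaded cases lie flat in the bin. Now weigh A at (0.643, -0.007).

>>> {"method": "move_arm", "body": {"deltas": [[0.02,-0.035,0,0,1],[0.045,-0.08,0,0,1],[0.07,-0.125,0,1,1],[0.095,-0.17,0,2,1],[0.12,-0.215,0,3,1],[0.145,-0.26,0,4,1],[0.17,-0.305,0,5,1],[0.195,-0.35,0,5,1],[0.22,-0.39,0,5,1],[0.222,-0.393,-0.01,5,1]]}}

```text
time: 19.3
eef_pos: [0.6392, -0.0133, 0.1728]
tool_rot: [-0.023, 0.706, 0.032, 0.707]
contact_force: [-1.4, -0.3, 0.1]
gripper_width: 0.0856
```

```bash
python3 - <<'E'
from h import *
st(); im,m=orange(z=.045); save(im,"w21")
E
```

```text
t 19.3 [ 0.6392 -0.0133  0.1728] yaw 94.5 F [-1.41 -0.26  0.09] T [0.01 0.   0.03] w 0.0856 q [-0.08  0.19  1.22  0.01  1.73 -1.73]
[ 251  151   73  117 6607] [ 0.6402 -0.0052] [np.float64(0.097), np.float64(0.055)] ang 3.1
[429 215  41  39 864] [0.6489 0.1286] [np.float64(0.033), np.float64(0.03)] ang 151.6
```

View pics/w21.png

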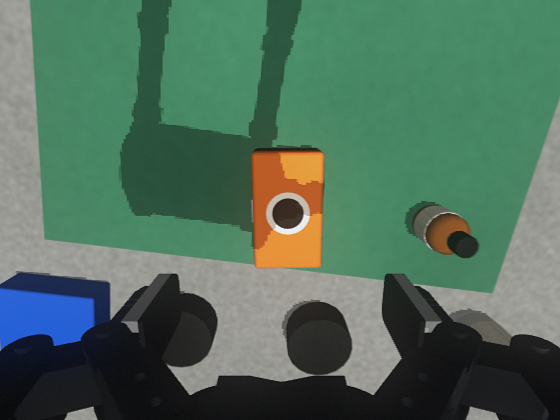

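>>> {"method": "move_arm", "body": {"deltas": [[0.003,0.007,-0.03,0,1],[0.003,0.007,-0.07,0,1],[0.003,0.007,-0.11,0,1],[0.003,0.007,-0.14,0,1],[0.003,0.007,-0.152,0,1],[0.003,0.007,-0.152,0,1],[0.003,0.007,-0.152,0,1]]}}

```text
time: 20.05
eef_pos: [0.6417, -0.0049, 0.0191]
tool_rot: [-0.023, 0.707, 0.032, 0.706]
contact_force: [0.1, 0.0, 1.5]
gripper_width: 0.0854
```

```bash
python3 - <<'E'
from h import *
st(); im=get_image("wrist"); save(im,"w22")
E
```

```text
t 20.05 [ 0.6417 -0.0049  0.0191] yaw 94.5 F [0.05 0.05 1.55] T [-0.02 -0.01 -0.02] w 0.0854 q [-0.07  0.26  1.42  0.01  1.46 -1.72]
```

View pics/w22.png

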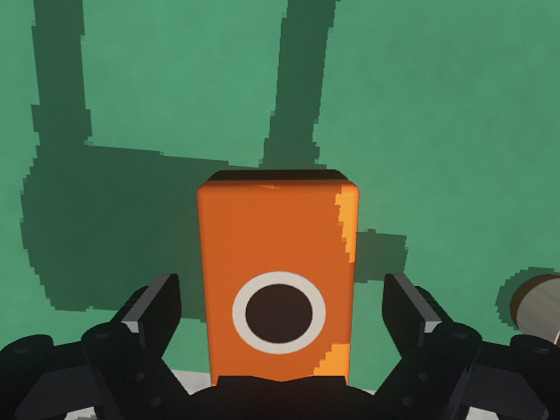

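>>> {"method": "move_arm", "body": {"deltas": [[0,-0.001,-0.002,0,1],[0,-0.001,-0.002,0,-0.5],[0,-0.001,-0.002,0,-0.5],[0,-0.001,-0.002,0,-0.5],[0,-0.001,-0.002,0,-0.5],[0,-0.001,-0.002,0,-0.5],[0,-0.001,0.015,0,-0.5],[0,-0.001,0.03,0,-0.5],[0,-0.001,0.04,0,-0.5],[0,-0.001,0.04,0,-0.5]]}}

```text
time: 21.1
eef_pos: [0.6437, -0.0062, 0.0633]
tool_rot: [-0.024, 0.704, 0.032, 0.709]
contact_force: [-0.7, -0.7, -1.1]
gripper_width: 0.0569
```

>>> {"method": "move_arm", "body": {"deltas": [[0,0,0,0,-0.5],[0,0,0,0,-0.5],[0,0,0,0,-0.5],[0,0,0,0,-0.5]]}}

```text
time: 21.5
eef_pos: [0.6434, -0.0061, 0.0626]
tool_rot: [-0.024, 0.705, 0.032, 0.708]
contact_force: [0.6, 0.6, -1.0]
gripper_width: 0.0565
```

```bash
python3 - <<'E'
from h import *
st(); im=get_image("wrist"); st(); save(im,"w23"); get_image("wrist"); st()
E
```

```text
t 21.5 [ 0.6434 -0.0061  0.0626] yaw 94.5 F [ 0.56  0.65 -1.03] T [0.01 0.01 0.03] w 0.0565 q [-0.07  0.23  1.37  0.01  1.53 -1.72]
t 21.55 [ 0.6434 -0.0062  0.0626] yaw 94.5 F [-0.45  0.27 -0.97] T [ 0.    0.02 -0.  ] w 0.0568 q [-0.07  0.23  1.37  0.01  1.53 -1.72]
t 21.6 [ 0.6435 -0.0062  0.0627] yaw 94.5 F [-0.7  -0.11 -1.1 ] T [-0.    0.04 -0.03] w 0.0569 q [-0.07  0.23  1.37  0.01  1.53 -1.72]
```

View pics/w23.png

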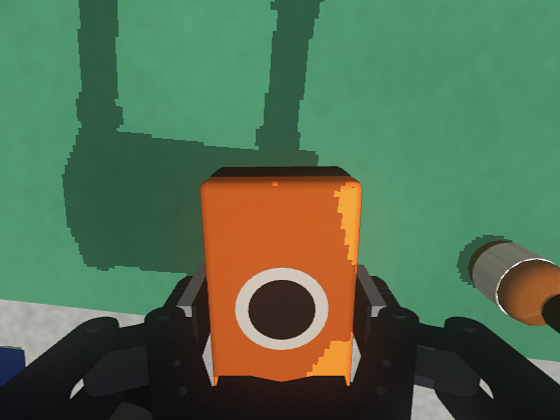

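A weighs about 1.0 N, so it is empty. I'll put it back on the mat, slightly further in.

>>> {"method": "move_arm", "body": {"deltas": [[-0.015,0,-0.01,0,-0.5],[-0.025,0,-0.025,0,-0.5],[-0.025,0,-0.038,0,-0.5],[-0.025,0,-0.044,0,-0.5],[-0.025,0,-0.046,0,-0.5],[-0.025,0,-0.046,0,-0.5]]}}

```text
time: 22.2
eef_pos: [0.6188, -0.0062, 0.0196]
tool_rot: [-0.024, 0.705, 0.032, 0.709]
contact_force: [-8.5, 0.2, 13.7]
gripper_width: 0.0568
```

```bash
python3 - <<'E'
from h import *
st()
E
```

```text
t 22.2 [ 0.6188 -0.0062  0.0196] yaw 94.5 F [-8.5   0.17 13.72] T [0.21 1.37 0.03] w 0.0568 q [-0.07  0.2   1.49  0.01  1.45 -1.72]
```

>>> {"method": "move_arm", "body": {"deltas": [[0,0,0.001,0,-0.5],[0,0,0.001,0,1],[0,0,0.001,0,1],[0,0,0.001,0,1],[0,0,0.03,0,1],[0,0,0.07,0,1],[0,0,0.12,0,1],[0,0,0.16,0,1],[0,0,0.18,0,1],[0,0,0.18,0,1]]}}

```text
time: 23.2
eef_pos: [0.6205, -0.0063, 0.2044]
tool_rot: [-0.024, 0.702, 0.032, 0.711]
contact_force: [0.2, 0.0, 0.8]
gripper_width: 0.0854
```

```bash
python3 - <<'E'
from h import *
st(); im,m=orange(z=.045); save(im,"w24")
E
```

```text
t 23.2 [ 0.6205 -0.0063  0.2044] yaw 94.5 F [0.19 0.04 0.78] T [0.03 0.01 0.05] w 0.0854 q [-0.07  0.13  1.24  0.01  1.76 -1.72]
[ 246  139   66  108 5537] [ 0.6168 -0.0063] [np.float64(0.055), np.float64(0.097)] ang 6.0
[405 222  36  35 657] [0.6482 0.1289] [np.float64(0.032), np.float64(0.029)] ang 144.3
```

View pics/w24.png

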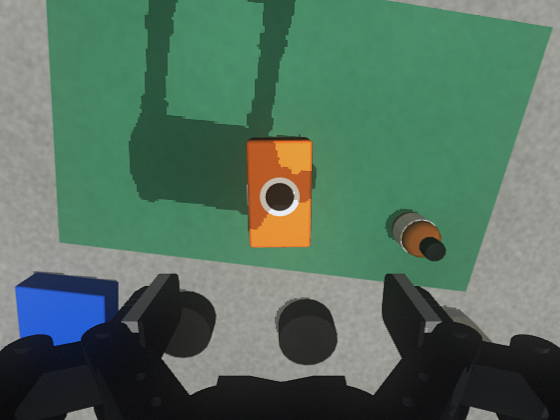

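A rests flat on the mat at about (0.617, -0.006). Back to the unit.

>>> {"method": "move_arm", "body": {"deltas": [[-0.01,-0.03,0.01,-8,1],[-0.025,-0.07,0.03,-16,1],[-0.04,-0.11,0.03,-24,1],[-0.056,-0.15,0.03,-32,1],[-0.072,-0.195,0.03,-40,1],[-0.089,-0.24,0.03,-48,1],[-0.106,-0.285,0.03,-56,1],[-0.123,-0.33,0.03,-64,1],[-0.139,-0.37,0.03,-72,1],[-0.139,-0.376,0.03,-80,1]]}}

```text
time: 24.25
eef_pos: [0.4775, -0.3862, 0.2273]
tool_rot: [0.437, 0.553, -0.436, 0.56]
contact_force: [0.8, -0.0, 0.1]
gripper_width: 0.0855
```

>>> {"method": "move_arm", "body": {"deltas": [[0,0,0,0,1],[0,0,0,0,1]]}}

```text
time: 24.45
eef_pos: [0.4768, -0.3859, 0.2243]
tool_rot: [0.436, 0.556, -0.435, 0.559]
contact_force: [0.3, 0.4, -0.4]
gripper_width: 0.0853
```

```bash
python3 - <<'E'
from h import *
st(); im=get_image("wrist"); m=camera_model("wrist"); save(im,"w25"); print(proj(m,[[.4815,-.3825,.112],[.4815,-.3825,.062]])); im,m=orange("top",.04,100); save(im,"t25")
E
```

```text
t 24.45 [ 0.4768 -0.3859  0.2243] yaw 14.0 F [ 0.27  0.4  -0.38] T [0.   0.01 0.01] w 0.0853 q [-0.74  0.12  1.21  0.    1.81 -0.98]
[[285.31842272 211.45432507]
 [284.4018404  196.88747069]]
[275 152  23  35 497] [ 0.6199 -0.0071] [np.float64(0.059), np.float64(0.104)] ang 4.7
[147 184  21  34 497] [0.5337 0.3818] [np.float64(0.061), np.float64(0.1)] ang 1.1
[145 224  22  33 501] [0.4155 0.3828] [np.float64(0.097), np.float64(0.06)] ang 178.7
```

View pics/w25.png

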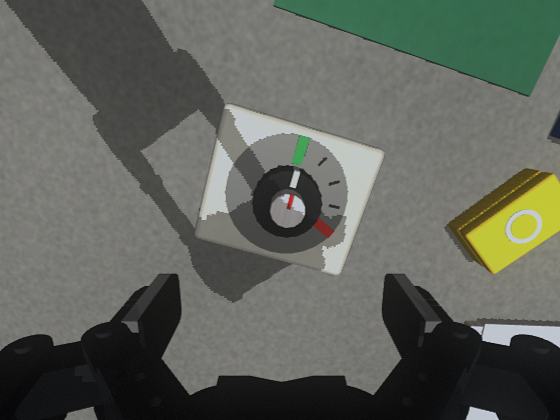

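View pics/t25.png

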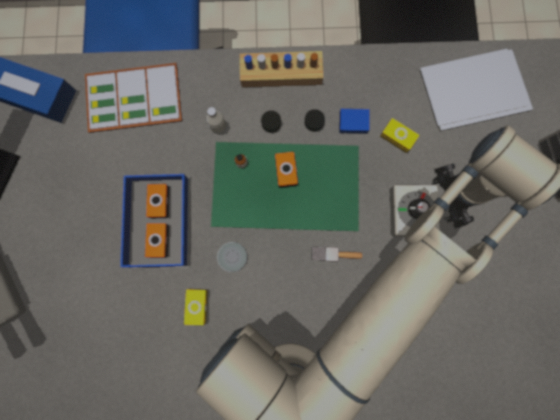

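All three cases sit as intended: two in the bin, one on the mat. The ring is still at green and the dial unchanged. Descending.

>>> {"method": "move_arm", "body": {"deltas": [[0.005,0.004,-0.03,0,1],[0.005,0.004,-0.07,0,1],[0.005,0.004,-0.11,0,1],[0.005,0.004,-0.14,0,1],[0.005,0.004,-0.152,0,1],[0.005,0.004,-0.152,0,1],[0.005,0.004,-0.152,0,1]]}}

```text
time: 25.25
eef_pos: [0.4836, -0.3813, 0.0759]
tool_rot: [0.435, 0.554, -0.434, 0.561]
contact_force: [-0.0, -0.3, 0.3]
gripper_width: 0.0854
```

```bash
python3 - <<'E'
from h import *
st(); im=get_image("wrist"); m=camera_model("wrist"); save(im,"w26")
E
```

```text
t 25.25 [ 0.4836 -0.3813  0.0759] yaw 14.1 F [-0.05 -0.3   0.32] T [-0.    0.02 -0.03] w 0.0854 q [-0.72  0.15  1.44  0.    1.54 -0.97]
```

View pics/w26.png

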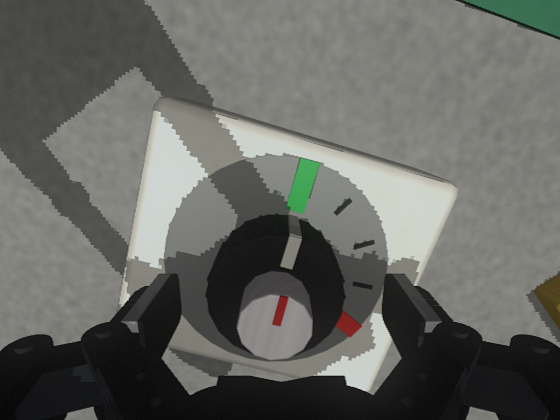

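>>> {"method": "move_arm", "body": {"deltas": [[-0.002,-0.001,-0.006,0,1],[-0.002,-0.001,-0.006,0,1],[-0.002,-0.001,-0.006,0,0.4],[-0.002,-0.001,-0.006,0,0.1],[-0.002,-0.001,-0.006,0,-0.2],[-0.002,-0.001,-0.006,0,-0.2],[-0.002,-0.001,-0.006,0,-0.2]]}}

```text
time: 26.0
eef_pos: [0.4814, -0.3831, 0.0717]
tool_rot: [0.435, 0.554, -0.435, 0.561]
contact_force: [-4.1, 0.9, 4.9]
gripper_width: 0.0565
```

```bash
python3 - <<'E'
from h import *
st(); im=get_image("wrist"); m=camera_model("wrist"); save(im,"w27")
E
```

```text
t 26.0 [ 0.4814 -0.3831  0.0717] yaw 14.1 F [-4.14  0.85  4.87] T [0.14 0.81 0.01] w 0.0565 q [-0.73  0.15  1.45  0.    1.53 -0.97]
```

View pics/w27.png

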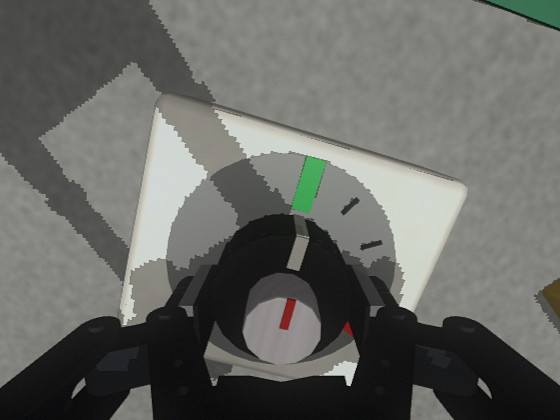

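>>> {"method": "move_arm", "body": {"deltas": [[0,0,0,-7,-0.2],[0,0,0,-14,-0.2],[0,0,0,-21,-0.2],[0,0,0,-28,-0.2],[0,0,0,-35,-0.2],[0,0,0,-42,-0.2],[0,0,0,-49,-0.2],[0,0,0,-56,-0.2]]}}

```text
time: 26.85
eef_pos: [0.4814, -0.3831, 0.0718]
tool_rot: [-0.645, -0.283, 0.648, -0.29]
contact_force: [-1.2, -1.1, 0.7]
gripper_width: 0.056
```

```bash
python3 - <<'E'
from h import *
st(); im=get_image("wrist"); m=camera_model("wrist"); save(im,"w28")
E
```

```text
t 26.85 [ 0.4814 -0.3831  0.0718] yaw -42.2 F [-1.24 -1.11  0.71] T [0.02 0.2  0.07] w 0.056 q [-0.72  0.15  1.45 -0.01  1.53  0.01]
```

View pics/w28.png

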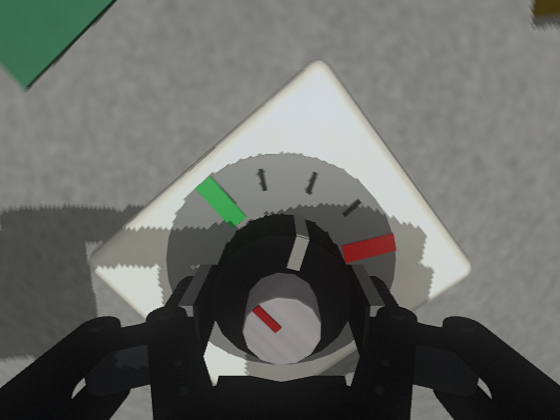

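>>> {"method": "move_arm", "body": {"deltas": [[0,0,0,-7,-0.2],[0,0,0,-14,-0.2],[0,0,0,-21,-0.2],[0,0,0,-28,-0.2],[0,0,0,-35,-0.2],[0,0,0,-42,-0.2],[0,0,0,-49,-0.2],[0,0,0,-56,-0.2],[0,0,0,-57,-0.2]]}}

```text
time: 27.8
eef_pos: [0.4814, -0.3832, 0.0718]
tool_rot: [-0.702, 0.061, 0.708, 0.056]
contact_force: [-2.0, -0.3, 1.2]
gripper_width: 0.056
```

```bash
python3 - <<'E'
from h import *
st(); im=get_image("wrist"); m=camera_model("wrist"); save(im,"w29")
E
```

```text
t 27.8 [ 0.4814 -0.3832  0.0718] yaw -99.5 F [-1.97 -0.25  1.23] T [0.03 0.17 0.11] w 0.056 q [-0.72  0.16  1.44 -0.01  1.55  1.02]
```

View pics/w29.png

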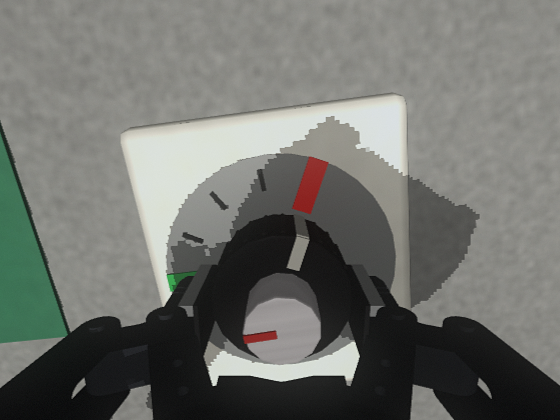

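The pointer at (300,240) lines up with red at (311,185). Release and rise.

>>> {"method": "move_arm", "body": {"deltas": [[0,0,0,0,-0.2],[0,0,0,0,1],[0,0,0,0,1],[0,0,0,0,1],[0,0,0.03,0,1],[0,0,0.08,0,1],[0,0,0.13,0,1],[0,0,0.16,0,1],[0,0,0.16,0,1],[0,0,0.16,0,1]]}}

```text
time: 28.85
eef_pos: [0.4818, -0.3834, 0.2328]
tool_rot: [-0.702, 0.061, 0.707, 0.055]
contact_force: [0.4, 0.2, -1.3]
gripper_width: 0.0855
```

```bash
python3 - <<'E'
from h import *
st(); im=get_image("wrist"); m=camera_model("wrist"); save(im,"w30",(200,100,170,180),4); im,_=orange("top",.04,100); save(im,"t30"); save(get_image("scene"),"s30")
E
```

```text
t 28.85 [ 0.4818 -0.3834  0.2328] yaw -99.4 F [ 0.37  0.19 -1.28] T [-0.04 -0.01 -0.03] w 0.0855 q [-0.72  0.14  1.18 -0.01  1.83  1.01]
[275 152  23  35 498] [ 0.6199 -0.0071] [np.float64(0.059), np.float64(0.104)] ang 5.1
[147 184  21  34 498] [0.5337 0.3818] [np.float64(0.061), np.float64(0.1)] ang 1.1
[145 224  22  33 505] [0.4155 0.3828] [np.float64(0.097), np.float64(0.06)] ang 179.0
```

View pics/w30.png

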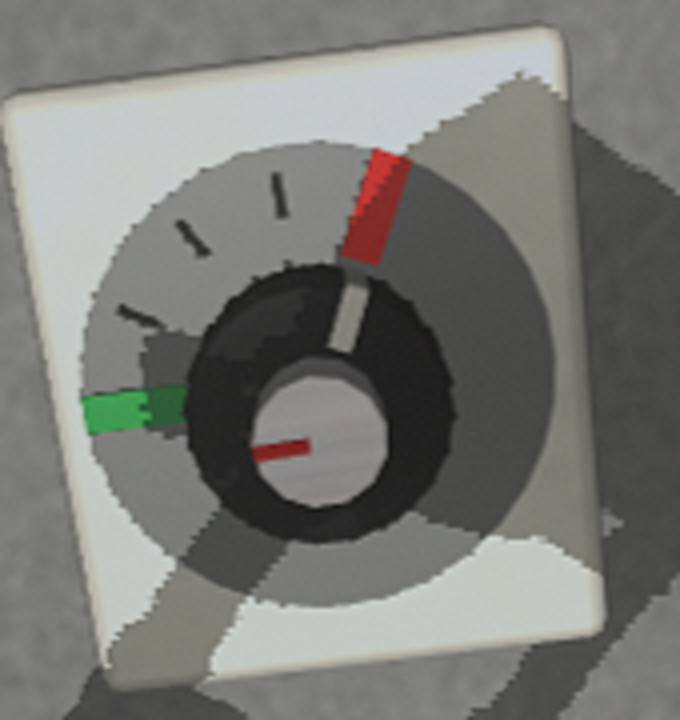

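View pics/t30.png

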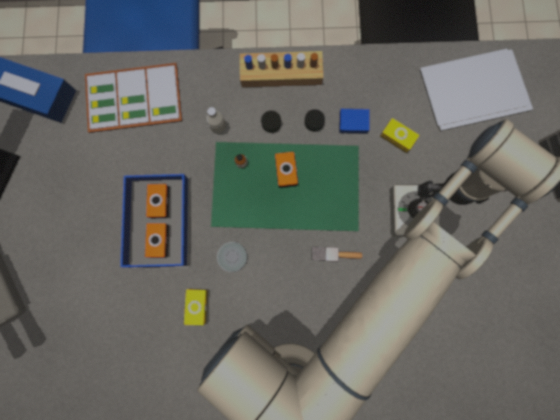

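View pics/s30.png

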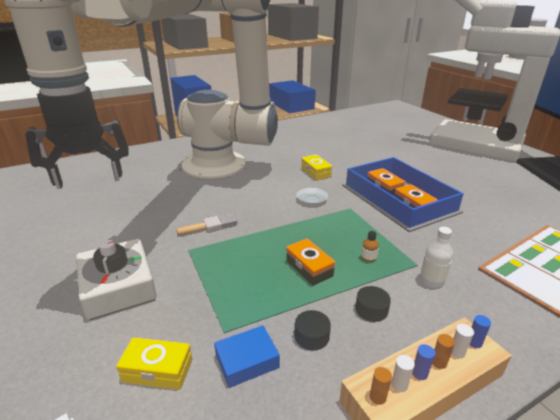

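```bash
python3 - <<'E'
from h import *
m=camera_model("wrist"); f=lambda x,y,z: back(m,(200+x/4-.4,100+y/4-.4),z); an=lambda a:np.degrees(np.arctan2(a[1],a[0])).round(1)
print("ptr",an(f(357,285,.092)-f(341,350,.092)),"red",an(f(392,155,.062)-f(361,262,.062)),"dial",an(f(252,455,.112)-f(310,445,.112)),"green",an(f(83,415,.062)-f(187,403,.062)))
st(); print(job_done())
E
```

```text
ptr -22.8 red -25.2 dial 90.7 green 87.3
t 29.0 [ 0.481  -0.3828  0.2294] yaw -99.4 F [ 0.48  0.41 -0.8 ] T [-0.07  0.04 -0.02] w 0.0853 q [-0.72  0.14  1.18 -0.01  1.83  1.01]
the job is handed in; nothing more can be done
None
```

The job is done and handed in at 29 s. I saw no failed check, but the interface reports no verdict.

- **Fan off:** I turned the ring back to the green mark.
- **Weighing:** There were three cases. The two nearest the robot pulled about 4.3 N and 3.5 N when lifted, so each holds a lens; both are now in the bin, lid up. The third pulled about 1.0 N, so it is empty. I put it back lid up on the mat, about 25 mm further in than where it started.
- **Fan to full:** I turned the ring on to the red mark.

Last checks before handing in:
- **Ring:** its pointer measured within about 2.5° of the red mark.
- **Dial:** it read 90.7°, against 88.7° at the start, well inside the 20° limit. The 2° is about what the picture can resolve.
- **Cases:** the top camera put the loaded ones at about (0.534, 0.382) and (0.416, 0.383), inside the bin, and the empty one at (0.620, -0.007) on the mat.
- **Other things on the bench:** everything, including the yellow look-alikes, looked unmoved, and the gripper was clear of everything.

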